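# Load the pigment mill, lock its lid and hold it running

## Task

Pick up the scoop by its handle, pour all six pigment lumps into the bowl of the mill, and set the empty scoop back down level on the bench. Then fit the lid: lugs into the slots, push it down against the spring, turn it clockwise about a quarter turn to the stop, and finish with the gripper still on it, holding it pressed fully home: the mill runs only while the lid is held down. Leave the other things on the bench where they are.

Things in the scene. Friction and masses are not known exactly. Their poses are not given: they have to be found in the camera images.
- mill: White blade mill for grinding pigment, fixed on the bench, upright: 124 mm wide at the foot, 114 mm at the collar, 150 mm high. Origin: centre of its underside, z up. Its round mouth is 92 mm across inside a flat black ledge ring (6 mm thick, 10 mm wide). The ring has two slots 20 mm wide, on the mill's x axis (+x and -x), each marked by an orange bar on the white collar.
- mill_mouth (a point): Centre of the mill's mouth, level with the top of the collar and ledge, 150 mm above the bench; axes as the mill. Right below the ledge lies the aluminium seat ring (81 mm inside), then the steel bowl, 76 mm inside.
- mill_bowl (a point): Centre of the floor of the mill's bowl, 65 mm below the mouth. A hub and small blade, 12 mm high, stand on it.
- mill_slot (a point): Middle of the slot on the mill's +x side, 50 mm from the axis, level with the top of the collar. A lid lug that has gone down through a slot can be turned only clockwise seen from above, under the ledge, until it meets a stop 80 deg on (dark bar on the collar); anticlockwise is blocked.
- mill_seat (a joint): Sprung seat ring in the mouth: 0 = up (top 144 mm above the bench), grows in m as the lid presses it down. Spring: 4 N at 0, 0.7 N more per mm. Lugs pass below the ledge at 0.0045; with the lid's brim on the collar it reads 0.009 (about 10 N). A locked lid that is let go springs up to 0.0045. The mill runs only while the lid is turned to the stop and held down.
- lid: The mill's lid, loose, 160 g, lying upright on the bench; a half turn makes no difference. Origin: centre of its flat underside, z up. Grey plug 88 mm in diameter and 15 mm high (2 mm of play in the mouth), then an orange brim 106 mm in diameter, 15 to 22 mm up, with a white mark over each lug. Fully home, brim on the collar, its origin is 135 mm above the mill's.
- lid_lug (a point): Steel lug on the lid's +x side, 48 mm from its axis; its twin is on the -x side. Each is 12 mm wide, reaches 50 mm from the axis and spans 0.5 to 4.5 mm above the lid's underside.
- lid_knob (a point): Middle of the lid's black knob, on its axis, 42 mm above its underside; axes as the lid. The knob is 62 mm long along x and 44 mm wide along y, with two flat sides to grip, and stands from 22 mm (the brim's top) to 54 mm above the underside.
- scoop: Steel scoop with a wooden handle, about 90 g, standing level on the bench with the six lumps in it. Origin: centre of the underside of its flat pan, z up. Pan 64 mm long (x), 56 mm wide (y), floor 2 mm thick, side walls 36 mm high. In front (+x) the floor rises as a ramp of 25 deg between side walls, out to the lip. The handle is at the back (-x).
- scoop_lip (a point): Middle of the scoop's pouring lip, 74 mm in front (+x) of its origin and 20 mm up; axes as the scoop. The lip is 56 mm wide. The lumps slide out when the scoop is tipped mouth down by 55 to 75 deg.
- scoop_grip (a point): Middle of the scoop's straight wooden handle, 65 mm behind (-x) its origin and 35 mm up; axes as the scoop. The handle is 14 mm wide (y), 22 mm high, and runs from 32 to 107 mm behind the origin.
- lump0: Rust-red pigment lump 1 of 6, an irregular stone about 18 mm across, 12 g, lying in the scoop at the start. Origin: its middle.
- lump1: Rust-red pigment lump 2 of 6, an irregular stone about 18 mm across, 12 g, lying in the scoop at the start. Origin: its middle.
- lump2: Rust-red pigment lump 3 of 6, an irregular stone about 18 mm across, 12 g, lying in the scoop at the start. Origin: its middle.
- lump3: Rust-red pigment lump 4 of 6, an irregular stone about 18 mm across, 12 g, lying in the scoop at the start. Origin: its middle.
- lump4: Rust-red pigment lump 5 of 6, an irregular stone about 18 mm across, 12 g, lying in the scoop at the start. Origin: its middle.
- lump5: Rust-red pigment lump 6 of 6, an irregular stone about 18 mm across, 12 g, lying in the scoop at the start. Origin: its middle.
- jar_yellow: Closed jar of yellow paint, black cap, 72 mm diameter, 92 mm high; origin: centre of its underside. To be left alone.
- jar_blue: Closed jar of blue paint, black cap, 72 mm diameter, 92 mm high; origin: centre of its underside. To be left alone.
- muller: Green glass muller (hand grinder), 64 mm wide at the foot, 88 mm high; origin: centre of its underside. To be left alone.
- tape: Roll of masking tape lying flat, 96 mm across, 24 mm high; origin: centre of its underside. To be left alone.
- jar_cap: Black jar cap with yellow paint in it, lying flat, 72 mm across, 12 mm high; origin: centre of its underside. To be left alone.
- palette_knife: Palette knife lying flat, 210 mm long along its x axis (blade to +x), 17 mm high; origin near its middle on the bench. To be left alone.

How it is judged:
On the way, in this order (a step that is already met when the one before it is completed fails the run):
1. the scoop is tipped mouth down over the mill (angle between scoop's own z axis and vertical above 0.4 rad and height (world z) of scoop above 0.15 m and horizontal distance between scoop and mill below 0.16 m).
2. all six lumps lie in the mill's bowl (horizontal distance between each of lump0, lump1, lump2, lump3, lump4, lump5 and mill below 0.04 m and z of lump0 in the frame of mill between 0.08 and 0.128 m and z of lump1 in the frame of mill between 0.08 and 0.128 m and z of lump2 in the frame of mill between 0.08 and 0.128 m and z of lump3 in the frame of mill between 0.08 and 0.128 m and z of lump4 in the frame of mill between 0.08 and 0.128 m and z of lump5 in the frame of mill between 0.08 and 0.128 m), for 0.1 s.
3. with the empty scoop let go on the bench, the lid is pressed home and turned clockwise to the stop, fingers on it (height (world z) of scoop below 0.012 m and angle between scoop's own z axis and vertical below 0.15 rad and contact force between the fingers and scoop below 0.05 N and linear speed of scoop below 0.02 m/s and value of joint mill_seat above 0.0065 m and z of lid in the frame of mill below 0.1378 m and horizontal distance between lid and mill below 0.004 m and angle between lid's own z axis and vertical below 0.06 rad and angle between the x axis of lid and the x axis of mill, either way round above 1.2 rad and contact force between the fingers and lid above 2 N), for 0.3 s.
At the end, for the whole second after the job is handed in: Lid held by the fingers (over 2 N), within 4 mm of the mill's axis, level within 0.06 rad, turned 69 deg or more towards the 80 deg stop, underside at most 137.8 mm up and seat over 0.0065 m; six lumps in the bowl; scoop level on the bench, let go, at rest (all of step 2 and all of step 3); the arm keeps its last pose, push and grip.
It fails at once if a jar, the muller, the tape, the jar cap or the palette knife is pushed away by more than 40 mm (distance of any of jar_yellow, jar_blue, muller, tape, jar_cap, palette_knife from where it was at the start of the episode above 0.04 m).
It fails at once if a paint jar or the muller is knocked over (angle between any of jar_yellow, jar_blue, muller's own z axis and vertical above 0.6 rad).
It also fails if it takes over 72 s, if anything falls off the work surface, if the arm or the gripper's body presses on something with over 40 N, if the wrist force passes 120 N, or if a joint passes its speed limit or range.

## Robot

A 6-joint arm with a two-finger parallel gripper is mounted at the origin on the work surface. World frame = base frame: x ahead of the robot, y to its left, z up, the work surface at z = 0. Lengths are in m, angles in rad, forces in N, time in s.
With the tool pointing down it reaches from about 0.3 to 0.85 m from the base axis. Payload 5.4 kg.
Tool frame: the origin (TCP) lies between the finger pads; the fingertips stand 19 mm ahead of it and the grasp point (between the pads) is the TCP; z points along the fingers, y is the direction in which the jaws open and shut (so a half turn about z gives the same grasp; the last joint's range is limited). The gripper opens to 85 mm and grips with 20 to 120 N. Pads are 22 mm wide; open, the fingers measure 114 mm over their backs; the gripper's body (76 mm by 85 mm) begins 54 mm behind the grasp point. The pads swing forward as they close: fully open they stand 13 mm farther back than shut.
Start: joints at [0.951, 0.158, 1.597, -0, 1.386, -0.21], TCP at [0.229, 0.527, 0.25] pointing down, gripper open.
Joint ranges: [-2.91, 2.91], [-0.94, 2.29], [0.18, 2.7], [-1.29, 4.43], [0.17, 2.64], [-3, 3]. Speed limits (rad/s): [2.57, 2.57, 3.14, 3.14, 3.14, 3.14].

## Interface

Orientations are given as a 3x3 rotation matrix whose columns are the frame's x, y, z axes.
In Python, from cell import arm, viewer, job, nets gives the robot as it stands.
- The arm moves only by the shell command python3 -m inch 'ROWS' [FORCE]. ROWS is JSON, a list of rows, each an object with "fingers": the closure, from 0 (fully open) to 1 (shut); "travel": the shift along the world's x, y, z as a fraction of full scale, a list of three; "turn": the turn about the world's z as a fraction of full scale. A call has 1 to 10 rows; each row shifts and turns the commanded pose from where the row before left it; what a row does not reach is not made up. Full scale, the value 1, is 0.03 m for a shift and 0.15 rad for a turn. A row lasts 1/10 s, in which the tool goes at most 50 mm and 8.59 degrees, less where a joint would pass 70% of its speed; a pose out of reach is approached as far as the arm can. A call with a number of a shift or a turn outside -1 to 1 is refused whole. A call with a gripper value outside its range is refused whole. The fingers move at their own pace and stop on an object; FORCE is the grip in N (left out, the last holds). Time passes only in rows, so rows that do not move let the fingers close. It gives the time, the measured TCP pose, the force and the opening at its end, in the units of the state.
- arm.get_obs(): the state, without advancing time (a new reading comes with each control period).
- viewer.capture(name): name is "scene" or "top" or "wrist"; returns a dict with "img" (420x560x3 uint8, blue, green, red), "vertical_fov" (degrees; the focal length in pixels is half the picture's height over the tangent of half this angle, whatever the lens; pixels are square), "cx", "cy" (the principal point, pixels), "rvec" (rotation vector, rad) and "tvec" (3), from world to camera coordinates, as OpenCV has them; the wrist camera has in their place "T_tool_cam" (4x4, takes a point from camera to tool coordinates, whose origin is the TCP and whose axes are the flange's). Camera axes: x right, y down, z forward; pixel columns grow to the right and rows downward; lengths in m; the calibration is good to about 2 mm. The wrist camera is an equidistant fisheye: a pixel r from the principal point sees the ray r / f radians off the axis. A picture is of the moment at which its call begins: read the wrist's pose just before it. There is no depth.
- job.job_done(): hands the job in, once; it reports no verdict.
Trained networks look in the newest picture that a camera, given by its name, has taken for a name from the list of things; names that differ only in an ending like _2 or _b are one class to them, and where a whole thing is asked for, a point or a joint stands for the part that bears it (a point fixed in the world has none). Each returns a list of dicts, best first, with "conf" (0 to 1); they miss things now and then, are a little off and sometimes report something else, mostly with a low value. They report only what shows in the picture. A call takes as long as a camera call.
- nets.find_in(camera, target): "position" ([x, y, z] in m, in world coordinates, good to about 4 mm: the middle of the surface that is visible of it).
The state is a dict: "time_s": time; "joint_positions": joint angles; "joint_velocities": joint speeds; "effort": joint torques, N m; "tool_pos": TCP position; "eef_rot": TCP orientation; "wrist_force": force on the tool from outside, world axes, zero at the start; "wrist_torque": the same for the moment, N m; "width": opening from 0.0 (shut) to 1.0 (fully open).
Only numpy, scipy, OpenCV 4.12 (cv2) and the standard library are available. Lean on these libraries where they do the work, as an engineer would, in place of code of your own. Each camera call takes 0.05 s, during which the arm holds its last target.

## Working session

There is one attempt and no reset: what is moved stays moved. The work goes in short steps, Python scripts to look and compute and a shell command to move; the robot and the scene stay as the last step left them, time stands still between calls to the robot, and variables do not carry over. Pictures are saved under pics/ and viewed, and the job is handed in when it is done.

```bash
ls; mkdir -p pics
cat > h.py <<'E'
import numpy as np, cv2
from cell import arm, viewer, job, nets
def snap(cam,name):
    o=arm.get_obs(); c=viewer.capture(cam); cv2.imwrite(f'pics/{name}.png',c['img']); return o,c
E
python3 - <<'E'
from h import *
o=arm.get_obs(); print({k:np.round(v,3).tolist() for k,v in o.items()})
for cam in ['scene','top','wrist']:
    o,c=snap(cam,cam+'0')
    print(cam,{k:np.round(v,3).tolist() for k,v in c.items() if k!='img'})
    for t in ['mill','mill_mouth','mill_slot','lid','lid_lug','lid_knob','scoop','scoop_lip','scoop_grip','jar_yellow','jar_blue','muller','tape','jar_cap','palette_knife']:
        r=nets.find_in(cam,t); print(t,[(np.round(q['position'],3).tolist(),round(q['conf'],2)) for q in r[:3]])
E
```

```text
pics
{'time_s': 0.0, 'joint_positions': [0.951, 0.159, 1.598, 0.0, 1.386, -0.21], 'joint_velocities': [-0.0, 0.001, 0.0, 0.0, -0.002, 0.001], 'effort': [0.0, -39.599, -33.144, 0.0, 0.008, 0.0], 'tool_pos': [0.229, 0.527, 0.249], 'eef_rot': [[-0.917, 0.398, -0.001], [0.398, 0.917, -0.002], [0.0, -0.002, -1.0]], 'wrist_force': [-0.729, 0.097, 0.395], 'wrist_torque': [0.025, -0.0, -0.03], 'width': 1.0}
scene {'vertical_fov': 57.304, 'cx': 280.388, 'cy': 216.482, 'rvec': [0.663, 2.549, -1.277], 'tvec': [0.5, -0.083, 1.218]}
mill [([0.577, 0.012, 0.102], 0.58)]
mill_mouth [([0.572, 0.011, 0.105], 0.59)]
mill_slot [([0.571, 0.012, 0.101], 0.73), ([0.553, -0.3, 0.025], 0.42)]
lid [([0.55, -0.303, 0.026], 0.65)]
lid_lug [([0.545, -0.305, 0.024], 0.69)]
lid_knob [([0.552, -0.307, 0.023], 0.7)]
scoop [([0.495, 0.287, 0.024], 0.82), ([0.552, -0.304, 0.021], 0.19)]
scoop_lip []
scoop_grip [([0.496, 0.289, 0.026], 0.95), ([0.741, 0.235, 0.088], 0.7)]
jar_yellow [([0.743, 0.234, 0.086], 0.77)]
jar_blue [([0.732, -0.192, 0.069], 0.67), ([0.576, 0.014, 0.104], 0.58), ([0.55, -0.301, 0.023], 0.15)]
m
[... 1125 characters left out ...]
.653, 'cy': 205.235, 'T_tool_cam': [[-0.0, -0.946, -0.325, 0.084], [1.0, -0.001, 0.001, -0.0], [-0.001, -0.325, 0.946, -0.124], [0.0, 0.0, 0.0, 1.0]]}
mill [([0.544, 0.028, 0.015], 0.55)]
mill_mouth [([0.543, 0.024, 0.019], 0.58)]
mill_slot [([0.541, 0.025, 0.017], 0.65), ([0.504, -0.316, 0.022], 0.31)]
lid [([0.505, -0.316, 0.02], 0.74)]
lid_lug [([0.51, -0.316, 0.02], 0.61)]
lid_knob [([0.504, -0.312, 0.023], 0.57)]
scoop [([0.448, 0.306, 0.023], 0.89)]
scoop_lip [([0.45, 0.302, 0.019], 0.87)]
scoop_grip [([0.45, 0.304, 0.022], 0.62)]
jar_yellow []
jar_blue []
muller []
tape [([0.448, 0.303, 0.02], 0.31)]
jar_cap [([0.348, 0.008, 0.012], 0.66)]
palette_knife [([0.36, -0.164, 0.007], 0.48)]
```

View pics/scene0.png

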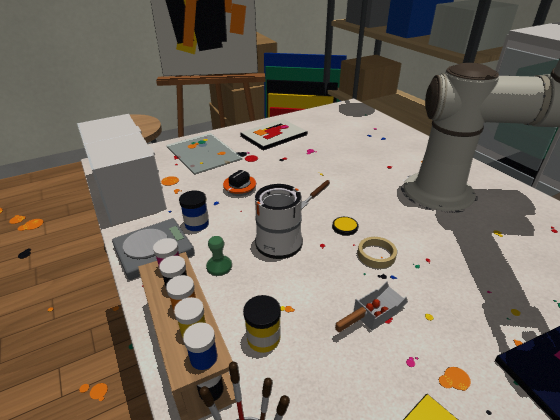

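View pics/top0.png

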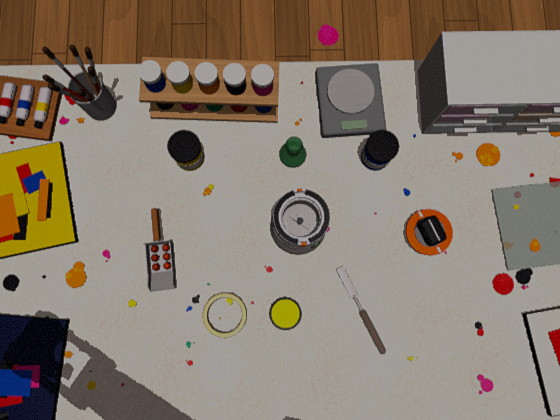

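View pics/wrist0.png

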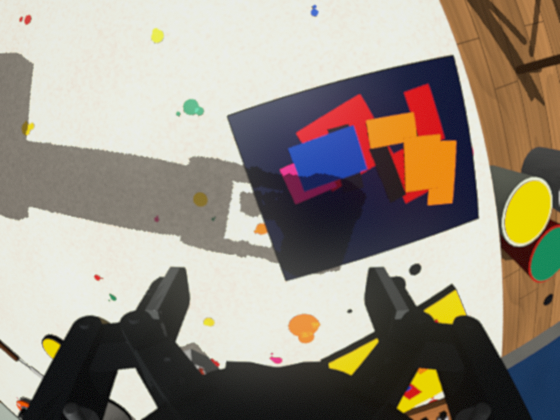

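```bash
python3 -m inch --help 2>&1 | head -40
```

```text
invalid input: not JSON, or not a number
```

Run:
```python
import cv2
t=cv2.imread('pics/top0.png')
a=cv2.resize(t[200:300,115:215],None,fx=4,fy=4,interpolation=cv2.INTER_CUBIC)
b=cv2.resize(t[175:275,255:355],None,fx=4,fy=4,interpolation=cv2.INTER_CUBIC)
c=cv2.resize(t[190:270,390:470],None,fx=5,fy=5,interpolation=cv2.INTER_CUBIC)
import numpy as np
cv2.imwrite('pics/z0.png',np.hstack([a,b])); cv2.imwrite('pics/z1.png',c)
s=cv2.imread('pics/scene0.png')
cv2.imwrite('pics/z2.png',np.hstack([cv2.resize(s[275:345,325:425],None,fx=4,fy=4,interpolation=cv2.INTER_CUBIC)[:280],cv2.resize(s[180:250,240:340],None,fx=4,fy=4,interpolation=cv2.INTER_CUBIC)]))
```

```text
(no output)
```

View pics/z0.png

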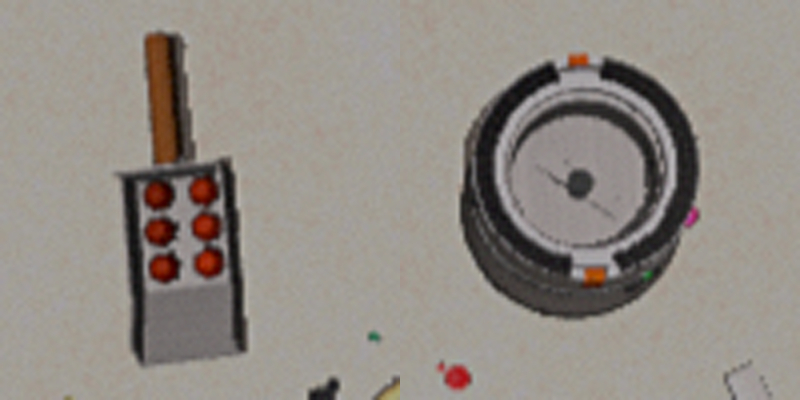

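View pics/z1.png

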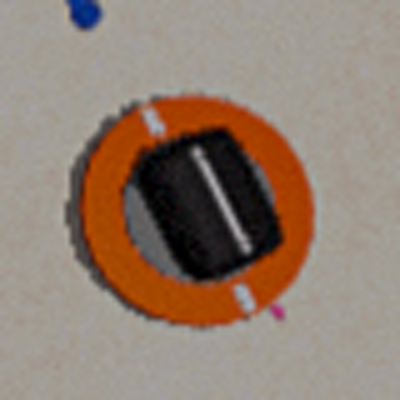

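View pics/z2.png

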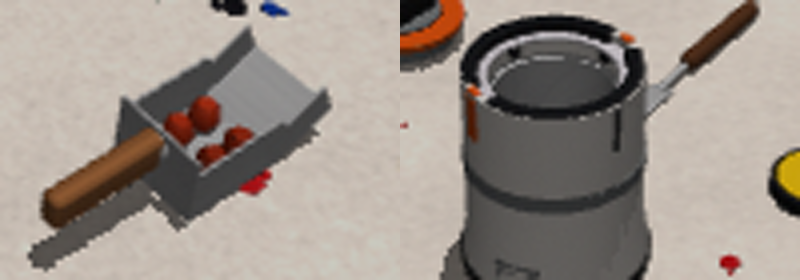

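```bash
cat >> h.py <<'E'
def unproj(c,uv,z):
    f=210/np.tan(np.radians(c['vertical_fov']/2)); R,_=cv2.Rodrigues(np.array(c['rvec'],float)); t=np.array(c['tvec'],float).ravel()
    d=R.T@np.array([(uv[0]-c['cx'])/f,(uv[1]-c['cy'])/f,1.]); o=-R.T@t
    return o+d*(z-o[2])/d[2]
def proj(c,p):
    f=210/np.tan(np.radians(c['vertical_fov']/2)); R,_=cv2.Rodrigues(np.array(c['rvec'],float)); q=R@np.array(p)+np.array(c['tvec'],float).ravel()
    return np.array([c['cx']+f*q[0]/q[2],c['cy']+f*q[1]/q[2]])
E
python3 - <<'E'
from h import *
c=viewer.capture('top'); s=viewer.capture('scene')
import pickle; pickle.dump((c,s),open('cal.pkl','wb'))
for n,uv,z in [('hrear',(155,208.8),.046),('hfront',(156.5,241),.046),('lipL',(150,290.7),.02),('lipR',(175.7,288),.02),('barA',(299.5,190),.15),('barB',(303.75,243.75),.15),('m1',(420.4,214),.022),('m2',(438.8,249.6),.022)]:
    p=unproj(c,uv,z); print(n,p.round(4),proj(s,p).round(1))
E
```

```text
hrear [0.6009 0.2885 0.046 ] [337.7 322.9]
hfront [0.5294 0.2838 0.046 ] [364.8 307.2]
lipL [0.4231 0.3016 0.02  ] [407.4 301.8]
lipR [0.4278 0.2455 0.02  ] [388.1 285.8]
barA [ 0.6143 -0.0252  0.15  ] [258.8 202.6]
barB [ 0.5053 -0.0305  0.15  ] [297.1 189.1]
m1 [ 0.5823 -0.3051  0.022 ] [229.9 188.8]
m2 [ 0.5008 -0.3408  0.022 ] [248.8 176.9]
```

```bash
python3 -m inch '[{"fingers":0,"travel":[1,-0.66,-0.2],"turn":0.3},{"fingers":0,"travel":[1,-0.66,-0.4],"turn":0.3},{"fingers":0,"travel":[1,-0.66,-0.4],"turn":0.3},{"fingers":0,"travel":[1,-0.66,-0.4],"turn":0.3},{"fingers":0,"travel":[1,-0.66,-0.4],"turn":0.3},{"fingers":0,"travel":[1,-0.66,-0.4],"turn":0.3},{"fingers":0,"travel":[1,-0.66,-0.4],"turn":0.3},{"fingers":0,"travel":[1,-0.66,-0.4],"turn":0.3},{"fingers":0,"travel":[1,-0.66,-0.4],"turn":0.3},{"fingers":0,"travel":[1,-0.66,-0.4],"turn":0.3}]' 60; python3 -m inch '[{"fingers":0,"travel":[1,-0.66,0],"turn":0.3},{"fingers":0,"travel":[0.7,-0.66,0],"turn":0},{"fingers":0,"travel":[0,0,0],"turn":0}]'
```

```text
time_s: 3.5
tool_pos: [0.5303, 0.3284, 0.1358]
eef_rot: [[-0.999, -0.042, 0.0], [-0.042, 0.999, 0.0], [-0.0, 0.0, -1.0]]
wrist_force: [0.1, 1.0, -0.5]
width: 0.999
time_s: 3.8
tool_pos: [0.5829, 0.287, 0.1363]
eef_rot: [[-0.997, -0.081, 0.002], [-0.081, 0.997, -0.001], [-0.001, -0.001, -1.0]]
wrist_force: [0.1, -0.1, -0.2]
width: 1.004
```

```bash
cat >> h.py <<'E'
def wproj(o,c,p):
    f=210/np.radians(c['vertical_fov']/2)
    f=210/np.tan(np.radians(c['vertical_fov']/2))
    T=np.array(c['T_tool_cam']); R=np.array(o['eef_rot']); q=R.T@(np.array(p)-np.array(o['tool_pos'])); q=T[:3,:3].T@(q-T[:3,3])
    r=np.hypot(q[0],q[1]); th=np.arctan2(r,q[2]); return np.array([c['cx'],c['cy']])+f*th*q[:2]/r
def wunproj(o,c,uv,z):
    f=210/np.tan(np.radians(c['vertical_fov']/2))
    d=np.array(uv)-[c['cx'],c['cy']]; r=np.hypot(*d); th=r/f; ray=np.array([*(d/r*np.sin(th)),np.cos(th)])
    T=np.array(c['T_tool_cam']); R=np.array(o['eef_rot']); ray=R@T[:3,:3]@ray; p0=R@T[:3,3]+np.array(o['tool_pos'])
    return p0+ray*(z-p0[2])/ray[2]
E
python3 - <<'E'
from h import *
o,c=snap('wrist','w1')
print(wproj(o,c,(0.589,.2875,.046)),wproj(o,c,(0.6035,.2887,.046)),wproj(o,c,(0.531,.2825,.046)),wproj(o,c,(.4255,.2735,.02)))
E
```

```text
[277.28452679 226.76744373] [277.30349986 245.08544046] [276.88299384 145.24408973] [ 2.76254255e+02 -2.30063009e-01]
```

View pics/w1.png

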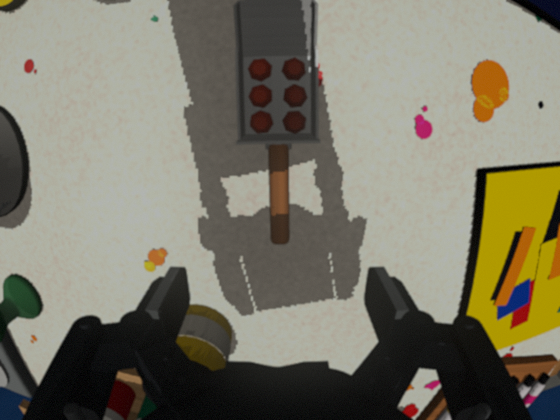

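```bash
python3 -m inch '[{"fingers":0,"travel":[0.15,0,-1],"turn":0},{"fingers":0,"travel":[0,0,-1],"turn":0},{"fingers":0,"travel":[0,0,-1],"turn":0},{"fingers":0,"travel":[0,0,-0.37],"turn":0},{"fingers":0,"travel":[0,0,0],"turn":0},{"fingers":1,"travel":[0,0,0],"turn":0},{"fingers":1,"travel":[0,0,0],"turn":0},{"fingers":1,"travel":[0,0,0],"turn":0},{"fingers":1,"travel":[0,0,0],"turn":0},{"fingers":1,"travel":[0,0,0],"turn":0}]' 100
python3 - <<'E'
from h import *
o,c=snap('wrist','w2'); print(o['tool_pos'],o['width'],o['wrist_force'])
E
```

```text
time_s: 4.85
tool_pos: [0.585, 0.2898, 0.0358]
eef_rot: [[-0.996, -0.085, 0.001], [-0.085, 0.996, 0.0], [-0.001, 0.0, -1.0]]
wrist_force: [-0.7, -1.5, 3.4]
width: 0.152
[0.58495594 0.28977458 0.03582925] 0.15167979915999352 [-0.65014167 -1.54987262  3.41604801]
```

View pics/w2.png

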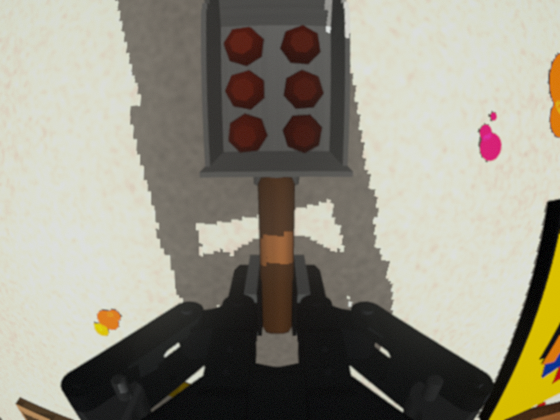

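```bash
python3 -m inch '[{"fingers":1,"travel":[0,0,0.3],"turn":0},{"fingers":1,"travel":[0,0,0.5],"turn":0},{"fingers":1,"travel":[0,0,0.6],"turn":0},{"fingers":1,"travel":[0,0,0.6],"turn":0},{"fingers":1,"travel":[0,0,0],"turn":0}]'
python3 - <<'E'
from h import *
o,c=snap('wrist','w3');o,c=snap('scene','s3')
E
```

```text
time_s: 5.4
tool_pos: [0.5874, 0.2906, 0.1002]
eef_rot: [[-0.996, -0.085, 0.008], [-0.085, 0.996, 0.002], [-0.008, 0.002, -1.0]]
wrist_force: [1.2, -0.2, -0.6]
width: 0.146
```

View pics/w3.png

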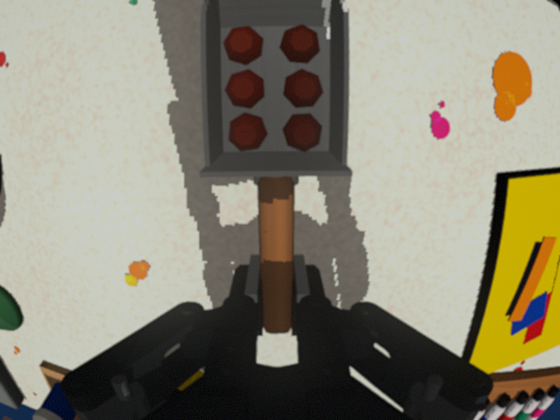

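View pics/s3.png

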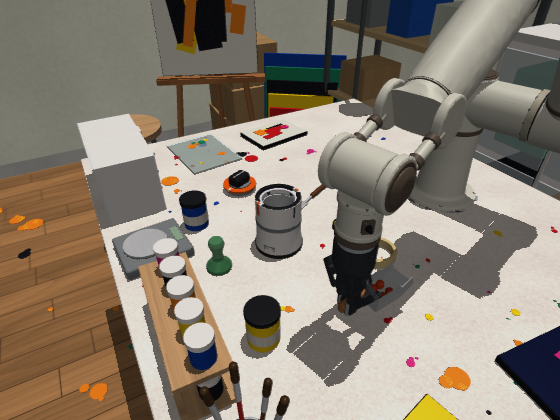

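```bash
python3 -m inch '[{"fingers":1,"travel":[0,0,-0.7],"turn":0},{"fingers":1,"travel":[0,0,-0.6],"turn":0},{"fingers":1,"travel":[0,0,0],"turn":0},{"fingers":1,"travel":[0,0,0],"turn":0}]' 20
python3 - <<'E'
from h import *
o,c=snap('wrist','w4')
E
```

```text
time_s: 5.9
tool_pos: [0.5836, 0.2895, 0.0548]
eef_rot: [[-0.996, -0.085, -0.003], [-0.085, 0.996, -0.001], [0.003, -0.001, -1.0]]
wrist_force: [0.8, 0.1, -1.2]
width: 0.145
```

View pics/w4.png

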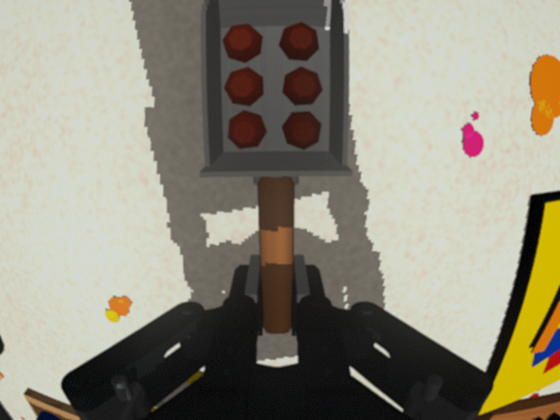

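```bash
python3 -m inch '[{"fingers":0.87,"travel":[0,0,0],"turn":0},{"fingers":0.87,"travel":[0,0,0],"turn":0}]'
python3 - <<'E'
from h import *
o,c=snap('wrist','w5a'); print(o['wrist_torque'])
E
python3 -m inch '[{"fingers":0.855,"travel":[0,0,0],"turn":0},{"fingers":0.855,"travel":[0,0,0],"turn":0}]'
python3 - <<'E'
from h import *
o,c=snap('wrist','w5b'); print(o['wrist_torque'])
a=cv2.imread('pics/w5a.png');b=cv2.imread('pics/w5b.png')
cv2.imwrite('pics/w5.png',np.hstack([a[0:300,130:430],b[0:300,130:430]]))
E
```

```text
time_s: 6.15
tool_pos: [0.5853, 0.29, 0.0572]
eef_rot: [[-0.996, -0.085, 0.002], [-0.085, 0.996, 0.0], [-0.002, 0.0, -1.0]]
wrist_force: [0.4, 0.6, -1.8]
width: 0.147
[ 0.07789863 -0.10774612 -0.04788287]
time_s: 6.4
tool_pos: [0.5847, 0.2898, 0.0565]
eef_rot: [[-0.996, -0.085, 0.0], [-0.085, 0.996, 0.0], [-0.0, 0.0, -1.0]]
wrist_force: [0.3, -0.5, -1.4]
width: 0.147
[ 0.0371476  -0.13438967 -0.03585517]
```

View pics/w5.png

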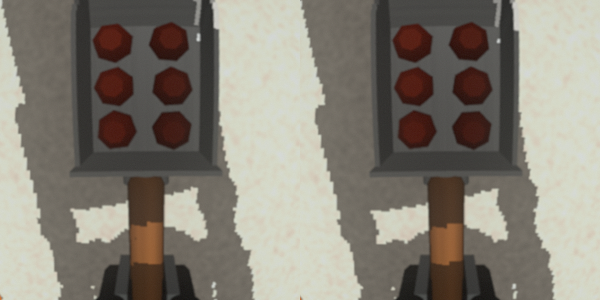

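```bash
for i in 1; do python3 -m inch '[{"fingers":0.845,"travel":[0,0,0],"turn":0},{"fingers":0.845,"travel":[0,0,0],"turn":0}]'; done
python3 - <<'E'
from h import *
o,c=snap('wrist','w6a'); print(o['wrist_torque'])
E
python3 -m inch '[{"fingers":0.835,"travel":[0,0,0],"turn":0},{"fingers":0.835,"travel":[0,0,0],"turn":0}]'
python3 - <<'E'
from h import *
o,c=snap('wrist','w6b'); print(o['wrist_torque'])
a=cv2.imread('pics/w6a.png');b=cv2.imread('pics/w6b.png')
cv2.imwrite('pics/w6.png',np.hstack([a[0:300,130:430],b[0:300,130:430]]))
E
```

```text
time_s: 6.65
tool_pos: [0.5846, 0.2898, 0.0562]
eef_rot: [[-0.996, -0.085, -0.0], [-0.085, 0.996, -0.0], [0.0, -0.0, -1.0]]
wrist_force: [-0.3, -0.2, -0.6]
width: 0.159
[ 0.05433374 -0.14171909 -0.02336615]
time_s: 6.9
tool_pos: [0.5848, 0.2898, 0.0565]
eef_rot: [[-0.996, -0.085, 0.0], [-0.085, 0.996, 0.0], [-0.0, 0.0, -1.0]]
wrist_force: [0.5, 0.8, -0.3]
width: 0.16
[ 0.02217555 -0.04772733 -0.00735641]
```

View pics/w6.png

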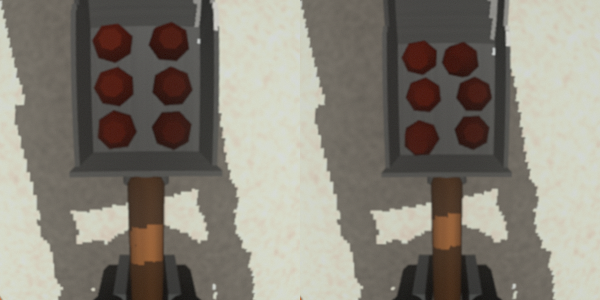

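Run:
```python
from h import *
o,c=snap('scene','s6'); 
i=c['img']; cv2.imwrite('pics/s6z.png',cv2.resize(i[240:330,310:430],None,fx=5,fy=5,interpolation=cv2.INTER_CUBIC))
```

```text
(no output)
```

View pics/s6z.png

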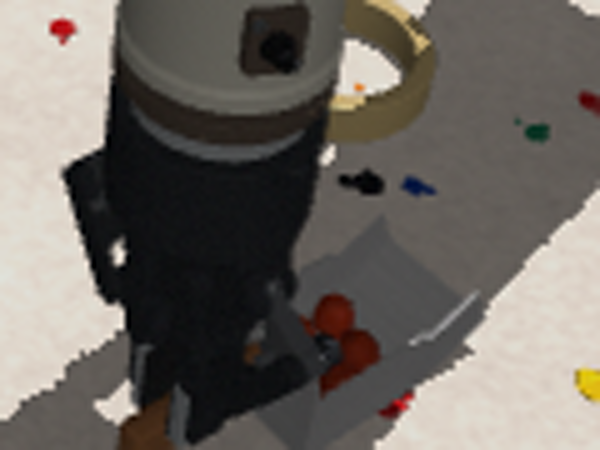

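Run:
```python
import cv2,numpy as np
a=cv2.imread('pics/w6a.png');b=cv2.imread('pics/w6b.png')
cv2.imwrite('pics/w6c.png',np.hstack([cv2.resize(x[160:360,210:350],None,fx=2.8,fy=2.8) for x in(a,b)]))
```

```text
(no output)
```

View pics/w6c.png

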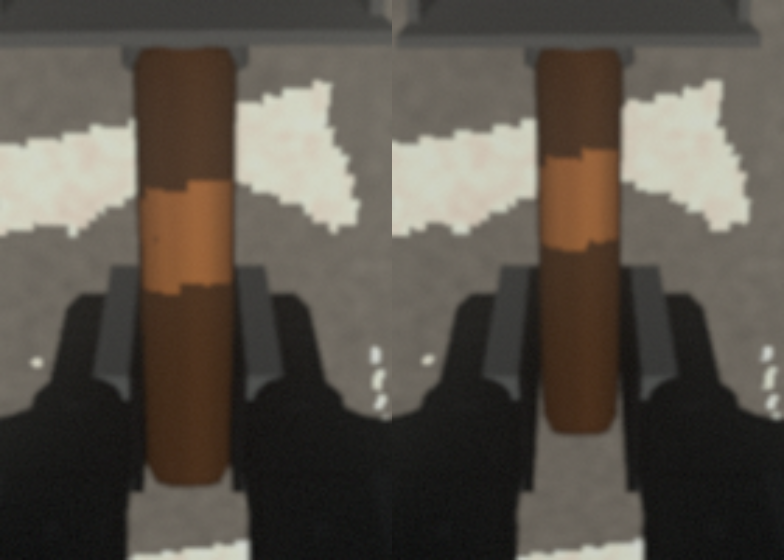

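Run:
```python
from h import *
o,c=snap('wrist','w7')
print(o['tool_pos'],o['width'],wunproj(o,c,(277,314),.042),wunproj(o,c,(277,178),.046))
```

```text
[0.58475487 0.28980418 0.05644505] 0.16642154170640913 [0.60933072 0.29167701 0.042     ] [0.5350064  0.28532207 0.046     ]
```

```bash
python3 -m inch '[{"fingers":0.75,"travel":[0,0,0],"turn":0},{"fingers":0.75,"travel":[0.4,0.03,0],"turn":0},{"fingers":0.75,"travel":[0.3,0.03,0],"turn":0},{"fingers":0.75,"travel":[0,0,0],"turn":0},{"fingers":1,"travel":[0,0,0],"turn":0},{"fingers":1,"travel":[0,0,0],"turn":0},{"fingers":1,"travel":[0,0,0],"turn":0},{"fingers":1,"travel":[0,0,0.3],"turn":0},{"fingers":1,"travel":[0,0,0.3],"turn":0},{"fingers":1,"travel":[0,0,0],"turn":0}]' 120
python3 - <<'E'
from h import *
o,c=snap('wrist','w8'); print(o['wrist_torque'])
o,c=snap('scene','s8')
i=c['img']; cv2.imwrite('pics/s8z.png',cv2.resize(i[240:330,310:430],None,fx=5,fy=5,interpolation=cv2.INTER_CUBIC))
E
```

```text
time_s: 8.05
tool_pos: [0.6065, 0.292, 0.0762]
eef_rot: [[-0.996, -0.085, 0.003], [-0.085, 0.996, 0.001], [-0.003, 0.001, -1.0]]
wrist_force: [0.5, 0.7, -1.8]
width: 0.107
[ 0.04472615 -0.167193    0.01821718]
```

View pics/w8.png

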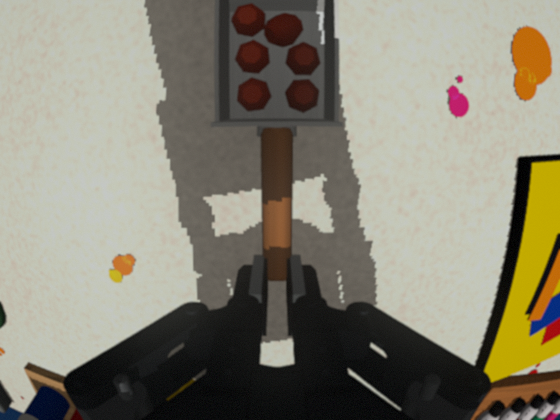

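View pics/s8z.png

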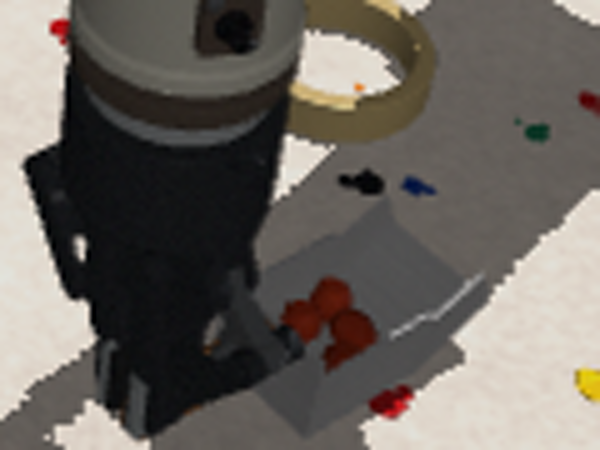

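```bash
cat > chk.py <<'E'
from h import *
import sys
o,c=snap('wrist',sys.argv[1]); T=np.mean([o['wrist_torque']],axis=0); print(T.round(3))
g=c['img'].astype(int)
E
python3 -m inch '[{"fingers":1,"travel":[0,0,0],"turn":0},{"fingers":1,"travel":[0,0,0],"turn":0}]' 60; python3 chk.py w9a;python3 -m inch '[{"fingers":1,"travel":[0,0,0],"turn":0},{"fingers":1,"travel":[0,0,0],"turn":0}]' 40;python3 chk.py w9b;python3 -m inch '[{"fingers":1,"travel":[0,0,0],"turn":0},{"fingers":1,"travel":[0,0,0],"turn":0}]' 25;python3 chk.py w9c
python3 - <<'E'
import cv2,numpy as np
cv2.imwrite('pics/w9.png',np.hstack([cv2.imread(f'pics/{n}.png')[:300,190:370] for n in('w8','w9a','w9b','w9c')]))
E
```

```text
time_s: 8.35
tool_pos: [0.6052, 0.2915, 0.0736]
eef_rot: [[-0.996, -0.085, -0.001], [-0.085, 0.996, -0.0], [0.001, -0.0, -1.0]]
wrist_force: [0.1, 0.7, -0.9]
width: 0.103
[ 0.029 -0.139 -0.014]
time_s: 8.6
tool_pos: [0.6055, 0.2915, 0.074]
eef_rot: [[-0.996, -0.085, -0.0], [-0.085, 0.996, -0.0], [0.0, -0.0, -1.0]]
wrist_force: [0.2, 0.4, -0.1]
width: 0.108
[ 0.008 -0.105  0.003]
time_s: 8.85
tool_pos: [0.6056, 0.2916, 0.0742]
eef_rot: [[-0.996, -0.085, -0.0], [-0.085, 0.996, 0.0], [0.0, 0.0, -1.0]]
wrist_force: [0.6, -0.9, -0.9]
width: 0.107
[ 0.003 -0.173 -0.04 ]
```

View pics/w9.png

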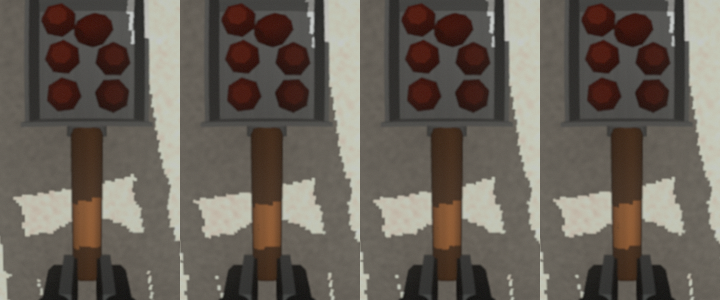

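```bash
python3 -m inch '[{"fingers":0.89,"travel":[0,0,0],"turn":0},{"fingers":0.89,"travel":[0,0,0],"turn":0}]' 20; python3 chk.py w10a;python3 -m inch '[{"fingers":0.88,"travel":[0,0,0],"turn":0},{"fingers":0.88,"travel":[0,0,0],"turn":0}]';python3 chk.py w10b;python3 -m inch '[{"fingers":0.87,"travel":[0,0,0],"turn":0},{"fingers":0.87,"travel":[0,0,0],"turn":0}]';python3 chk.py w10c
python3 - <<'E'
import cv2,numpy as np
cv2.imwrite('pics/w10.png',np.hstack([cv2.imread(f'pics/{n}.png')[:300,190:370] for n in('w9c','w10a','w10b','w10c')]))
E
```

```text
time_s: 9.1
tool_pos: [0.6056, 0.2916, 0.0742]
eef_rot: [[-0.996, -0.085, 0.0], [-0.085, 0.996, -0.0], [-0.0, -0.0, -1.0]]
wrist_force: [0.1, 0.5, -1.4]
width: 0.118
[-0.014 -0.089 -0.019]
time_s: 9.35
tool_pos: [0.6056, 0.2916, 0.0742]
eef_rot: [[-0.996, -0.085, 0.0], [-0.085, 0.996, 0.0], [-0.0, 0.0, -1.0]]
wrist_force: [0.1, -0.5, -1.4]
width: 0.123
[-0.004 -0.192  0.034]
time_s: 9.6
tool_pos: [0.6056, 0.2915, 0.0742]
eef_rot: [[-0.996, -0.085, -0.0], [-0.085, 0.996, -0.0], [0.0, -0.0, -1.0]]
wrist_force: [-0.2, -0.8, -1.2]
width: 0.129
[ 0.038 -0.173  0.021]
```

View pics/w10.png

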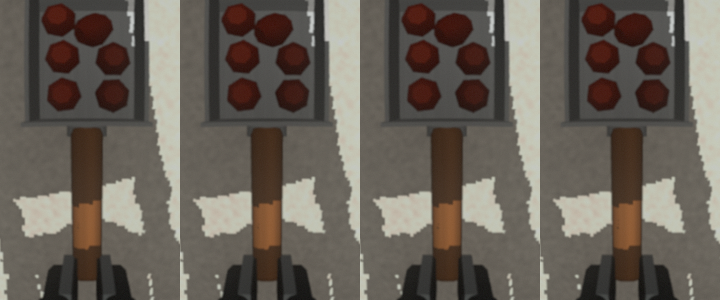

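```bash
python3 -m inch '[{"fingers":0.86,"travel":[0,0,0],"turn":0},{"fingers":0.86,"travel":[0,0,0],"turn":0}]' 20; python3 chk.py w11a;python3 -m inch '[{"fingers":0.85,"travel":[0,0,0],"turn":0},{"fingers":0.85,"travel":[0,0,0],"turn":0}]';python3 chk.py w11b;python3 -m inch '[{"fingers":0.845,"travel":[0,0,0],"turn":0},{"fingers":0.845,"travel":[0,0,0],"turn":0}]';python3 chk.py w11c
python3 - <<'E'
import cv2,numpy as np
cv2.imwrite('pics/w11.png',np.hstack([cv2.imread(f'pics/{n}.png')[:300,190:370] for n in('w10c','w11a','w11b','w11c')]))
E
```

```text
time_s: 9.85
tool_pos: [0.6056, 0.2916, 0.0742]
eef_rot: [[-0.996, -0.085, -0.0], [-0.085, 0.996, -0.0], [0.0, -0.0, -1.0]]
wrist_force: [0.2, 0.2, -2.2]
width: 0.139
[-0.054 -0.181  0.001]
time_s: 10.1
tool_pos: [0.6056, 0.2916, 0.0742]
eef_rot: [[-0.996, -0.085, 0.0], [-0.085, 0.996, 0.0], [-0.0, 0.0, -1.0]]
wrist_force: [-0.0, -0.9, -1.7]
width: 0.153
[ 0.005 -0.17   0.021]
time_s: 10.35
tool_pos: [0.6056, 0.2915, 0.0742]
eef_rot: [[-0.996, -0.085, -0.0], [-0.085, 0.996, -0.0], [0.0, -0.0, -1.0]]
wrist_force: [0.4, 0.1, -2.1]
width: 0.154
[ 0.018 -0.056  0.019]
```

View pics/w11.png

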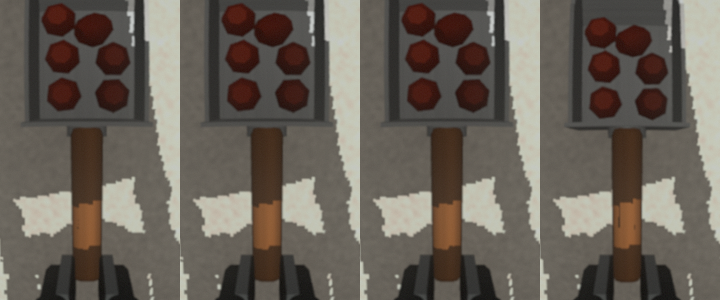

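```bash
python3 -m inch '[{"fingers":1,"travel":[0,0,0],"turn":0},{"fingers":1,"travel":[0,0,0],"turn":0},{"fingers":1,"travel":[0,0,0.3],"turn":0},{"fingers":1,"travel":[0,0,0.6],"turn":0},{"fingers":1,"travel":[0,0,0.8],"turn":0},{"fingers":1,"travel":[0,-0.1,0.8],"turn":0},{"fingers":1,"travel":[0.1,-0.3,0.8],"turn":0},{"fingers":1,"travel":[0.2,-0.5,0.8],"turn":0},{"fingers":1,"travel":[0.25,-0.7,0.8],"turn":0},{"fingers":1,"travel":[0.25,-0.8,0.8],"turn":0}]' 120
python3 -m inch '[{"fingers":1,"travel":[0.3,-0.8,0.5],"turn":0},{"fingers":1,"travel":[0.3,-0.8,0.2],"turn":0},{"fingers":1,"travel":[0.3,-0.8,0],"turn":0},{"fingers":1,"travel":[0.3,-0.8,0],"turn":0},{"fingers":1,"travel":[0.3,-0.8,0],"turn":0},{"fingers":1,"travel":[0.3,-0.8,0],"turn":0},{"fingers":1,"travel":[0.3,-0.8,0],"turn":0},{"fingers":1,"travel":[0.3,-0.8,0],"turn":0},{"fingers":1,"travel":[0.2,-0.4,0],"turn":0},{"fingers":1,"travel":[0.1,-0.2,0],"turn":0}]'
python3 chk.py w12
```

```text
time_s: 11.4
tool_pos: [0.6299, 0.2194, 0.2484]
eef_rot: [[-0.996, -0.086, 0.002], [-0.086, 0.996, 0.001], [-0.002, 0.0, -1.0]]
wrist_force: [-0.4, 0.0, -1.7]
width: 0.106
time_s: 12.4
tool_pos: [0.7111, 0.0085, 0.2674]
eef_rot: [[-0.996, -0.084, 0.001], [-0.084, 0.996, -0.0], [-0.001, -0.0, -1.0]]
wrist_force: [0.5, 0.1, -2.1]
width: 0.107
[ 0.048 -0.114 -0.014]
```

View pics/w12.png

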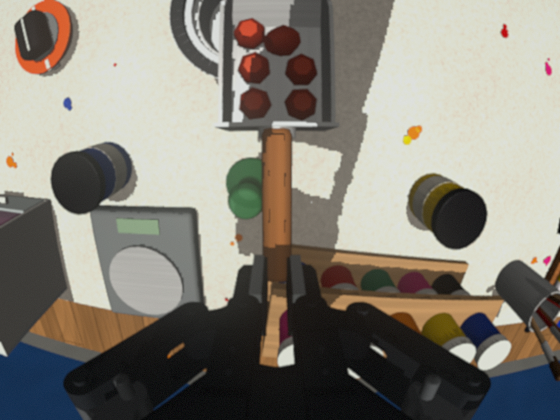

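```bash
cat >> h.py <<'E'
def scoop_pts(o,th,pts):  # scoop tilt th(deg), pivot in tool: 5mm forward(tool x), 15 mm below ; pivot in scoop frame (-98.5,0,42)
    th=np.radians(th); out=[]
    R=np.array(o['eef_rot']); 
    for x,y,z in pts:
        dx,dz=(x+98.5),(z-42); f=dx*np.cos(th)+dz*np.sin(th); u=-dx*np.sin(th)+dz*np.cos(th)
        v=np.array([f+5,-y,-u+15])/1000  # tool frame: x fwd, z down
        out.append(np.array(o['tool_pos'])+R@v)
    return out
E
python3 - <<'E'
from h import *
o=arm.get_obs(); c=viewer.capture('wrist')
for th in (0,4,8,12,16,20):
    P=scoop_pts(o,th,[(-32,-28,36),(-32,28,36),(-32,0,46),(-107,0,46),(74,0,20)])
    print(th,[wproj(o,c,p).round().tolist() for p in P], P[4].round(3))
E
```

```text
0 [[340.0, 126.0], [215.0, 126.0], [278.0, 127.0], [277.0, 285.0], [277.0, -74.0]] [ 0.534 -0.007  0.23 ]
4 [[338.0, 126.0], [217.0, 126.0], [278.0, 126.0], [277.0, 285.0], [277.0, -61.0]] [ 0.536 -0.006  0.218]
8 [[336.0, 127.0], [219.0, 127.0], [277.0, 126.0], [277.0, 285.0], [277.0, -49.0]] [ 0.539 -0.006  0.206]
12 [[335.0, 129.0], [220.0, 129.0], [277.0, 126.0], [277.0, 285.0], [277.0, -36.0]] [ 0.543 -0.006  0.194]
16 [[333.0, 131.0], [222.0, 131.0], [277.0, 127.0], [277.0, 285.0], [277.0, -24.0]] [ 0.547 -0.006  0.183]
20 [[331.0, 134.0], [223.0, 134.0], [277.0, 128.0], [277.0, 284.0], [277.0, -11.0]] [ 0.552 -0.005  0.172]
```

```bash
python3 -m inch '[{"fingers":1,"travel":[-0.05,-0.4,0],"turn":0},{"fingers":1,"travel":[0,-0.4,0],"turn":0},{"fingers":1,"travel":[0,0,-0.5],"turn":0},{"fingers":1,"travel":[0,0,-0.6],"turn":0},{"fingers":1,"travel":[0,0,-0.25],"turn":0},{"fingers":1,"travel":[0,0,0],"turn":0}]' 60
python3 chk.py w13
python3 - <<'E'
from h import *
o,c=snap('scene','s13'); i=c['img']; cv2.imwrite('pics/s13z.png',cv2.resize(i[100:280,180:380],None,fx=4,fy=4,interpolation=cv2.INTER_CUBIC)[:600])
E
```

```text
time_s: 13.1
tool_pos: [0.7078, -0.014, 0.223]
eef_rot: [[-0.996, -0.085, -0.004], [-0.085, 0.996, 0.001], [0.004, 0.001, -1.0]]
wrist_force: [1.0, -0.4, -1.7]
width: 0.109
[ 0.013 -0.19  -0.028]
```

View pics/w13.png

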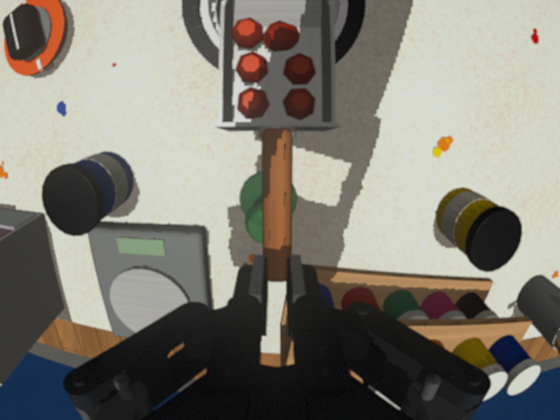

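View pics/s13z.png

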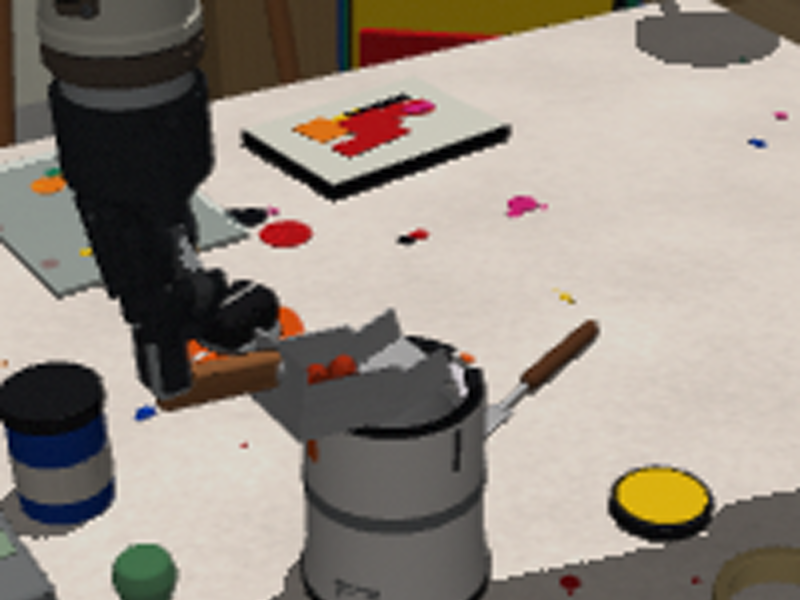

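```bash
python3 -m inch '[{"fingers":0.85,"travel":[0,0,0.2],"turn":0},{"fingers":0.845,"travel":[0,0,0],"turn":0},{"fingers":0.845,"travel":[0,0,0],"turn":0},{"fingers":1,"travel":[0,0,0],"turn":0},{"fingers":1,"travel":[0,0,0],"turn":0}]' 60
cat > look.py <<'E'
from h import *
import sys
n=sys.argv[1]
o=arm.get_obs();w=viewer.capture('wrist')['img'];s=viewer.capture('scene')['img'];print(o['tool_pos'].round(4),o['width'])
s=cv2.resize(s[110:260,190:340],None,fx=8/3,fy=8/3,interpolation=cv2.INTER_CUBIC)
cv2.imwrite(f'pics/{n}.png',np.hstack([w[:400,100:480],s]))
E
python3 look.py l14
```

```text
time_s: 13.7
tool_pos: [0.7092, -0.0145, 0.2319]
eef_rot: [[-0.996, -0.085, 0.0], [-0.085, 0.996, -0.0], [-0.0, -0.0, -1.0]]
wrist_force: [0.3, 0.3, -1.5]
width: 0.141
[ 0.7092 -0.0145  0.2319] 0.14062992295604096
```

View pics/l14.png

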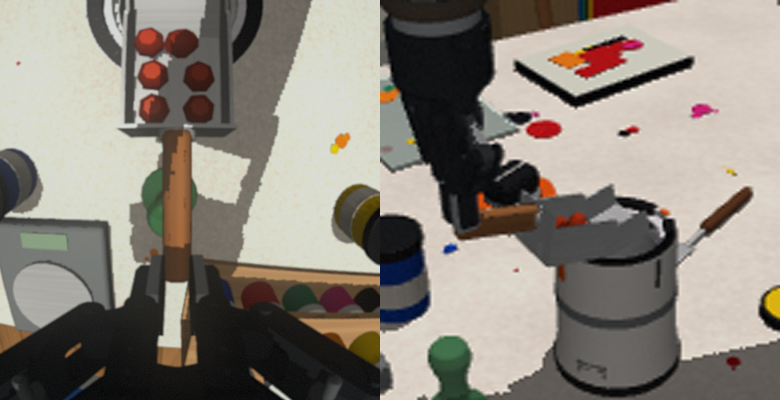

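```bash
python3 -m inch '[{"fingers":1,"travel":[-0.1,0,0.3],"turn":0},{"fingers":1,"travel":[-0.1,0,0.3],"turn":0},{"fingers":0.85,"travel":[0,0,0],"turn":0},{"fingers":0.845,"travel":[0,0,0],"turn":0},{"fingers":0.845,"travel":[0,0,0],"turn":0},{"fingers":1,"travel":[0,0,0],"turn":0},{"fingers":1,"travel":[0,0,0],"turn":0}]' 60
python3 look.py l15
```

```text
time_s: 14.5
tool_pos: [0.7029, -0.0144, 0.2493]
eef_rot: [[-0.996, -0.085, -0.001], [-0.085, 0.996, 0.0], [0.001, 0.0, -1.0]]
wrist_force: [-0.4, -0.1, -1.6]
width: 0.142
[ 0.7029 -0.0144  0.2493] 0.14164223540918353
```

View pics/l15.png

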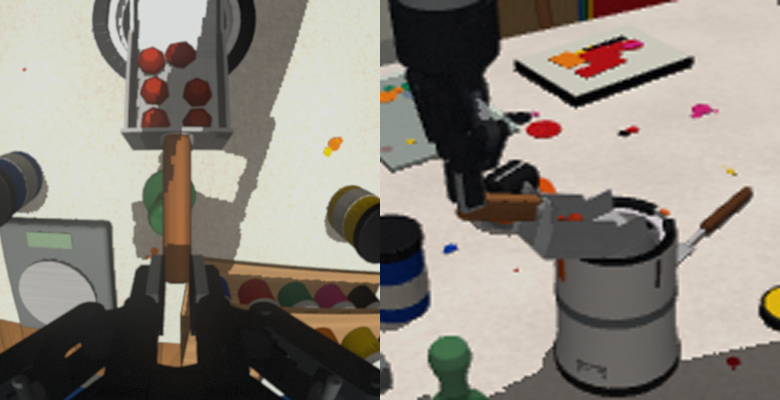

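```bash
python3 -m inch '[{"fingers":1,"travel":[-0.15,0,0.3],"turn":0},{"fingers":1,"travel":[-0.15,0,0.3],"turn":0},{"fingers":0.85,"travel":[0,0,0],"turn":0},{"fingers":0.845,"travel":[0,0,0],"turn":0},{"fingers":0.845,"travel":[0,0,0],"turn":0},{"fingers":1,"travel":[0,0,0],"turn":0},{"fingers":1,"travel":[0,0,0],"turn":0}]' 60
python3 look.py l16
```

```text
time_s: 15.3
tool_pos: [0.694, -0.0144, 0.2672]
eef_rot: [[-0.996, -0.085, -0.001], [-0.085, 0.996, 0.0], [0.001, 0.0, -1.0]]
wrist_force: [0.3, 0.8, -2.4]
width: 0.139
[ 0.694  -0.0144  0.2672] 0.13858203406478575
```

View pics/l16.png

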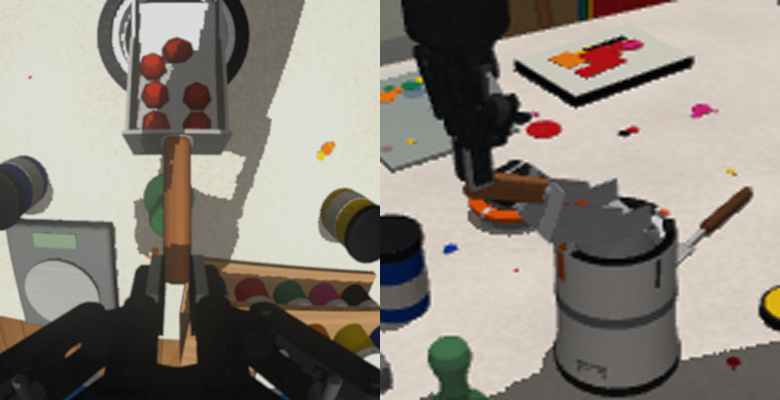

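```bash
python3 -m inch '[{"fingers":1,"travel":[-0.2,-0.02,0.3],"turn":0},{"fingers":1,"travel":[-0.2,-0.02,0.3],"turn":0},{"fingers":0.85,"travel":[0,0,0],"turn":0},{"fingers":0.845,"travel":[0,0,0],"turn":0},{"fingers":0.845,"travel":[0,0,0],"turn":0},{"fingers":1,"travel":[0,0,0],"turn":0},{"fingers":1,"travel":[0,0,0],"turn":0}]' 60
python3 look.py l17
```

```text
time_s: 16.1
tool_pos: [0.682, -0.0156, 0.2852]
eef_rot: [[-0.996, -0.085, -0.001], [-0.085, 0.996, 0.0], [0.001, 0.0, -1.0]]
wrist_force: [0.3, -0.1, -1.6]
width: 0.141
[ 0.682  -0.0156  0.2852] 0.14074890335665044
```

View pics/l17.png

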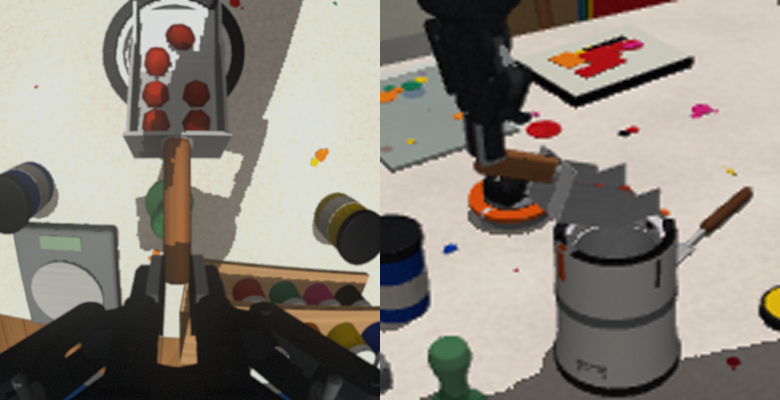

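```bash
python3 -m inch '[{"fingers":0.842,"travel":[0,0,0],"turn":0},{"fingers":0.842,"travel":[0,0,0],"turn":0},{"fingers":0.842,"travel":[0,0,0],"turn":0},{"fingers":1,"travel":[0,0,0],"turn":0}]' 60
python3 look.py l18
```

```text
time_s: 16.6
tool_pos: [0.6821, -0.0156, 0.2858]
eef_rot: [[-0.996, -0.085, 0.0], [-0.085, 0.996, -0.0], [-0.0, -0.0, -1.0]]
wrist_force: [0.7, 0.5, -0.9]
width: 0.139
[ 0.6821 -0.0156  0.2858] 0.138849236647758
```

View pics/l18.png

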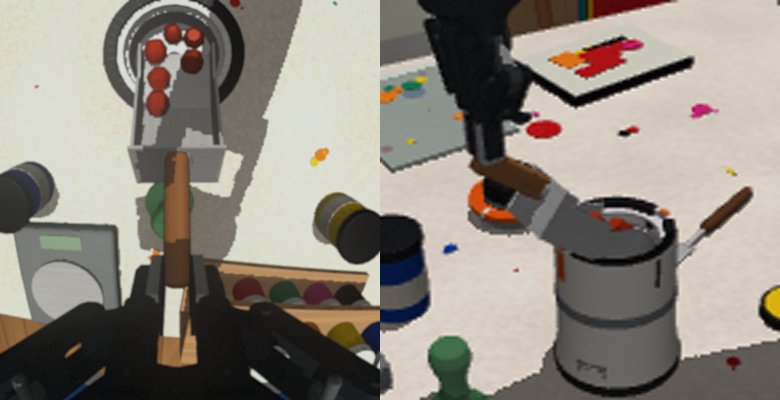

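```bash
python3 -m inch '[{"fingers":1,"travel":[-0.3,-0.02,0.3],"turn":0},{"fingers":1,"travel":[-0.3,-0.03,0.3],"turn":0},{"fingers":0.85,"travel":[0,0,0],"turn":0},{"fingers":0.842,"travel":[0,0,0],"turn":0},{"fingers":0.842,"travel":[0,0,0],"turn":0},{"fingers":0.842,"travel":[0,0,0],"turn":0},{"fingers":1,"travel":[0,0,0],"turn":0}]' 60
python3 look.py l19
```

```text
time_s: 17.4
tool_pos: [0.6641, -0.0171, 0.3032]
eef_rot: [[-0.996, -0.085, -0.001], [-0.085, 0.996, 0.0], [0.001, 0.0, -1.0]]
wrist_force: [-0.9, -0.4, -0.4]
width: 0.136
[ 0.6641 -0.0171  0.3032] 0.13554168773518285
```

View pics/l19.png

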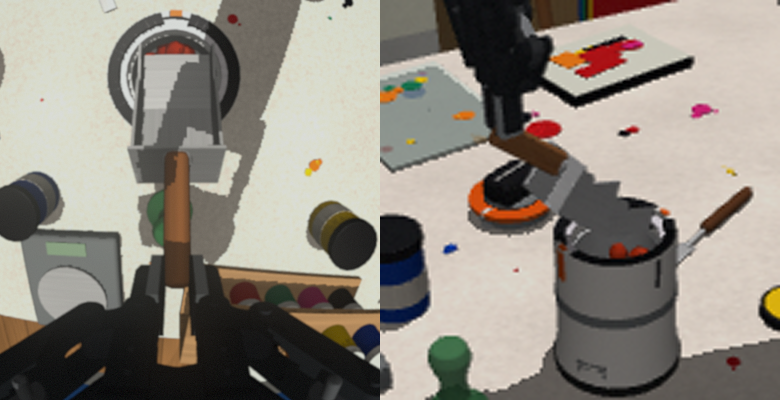

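```bash
python3 -m inch '[{"fingers":1,"travel":[0,0,0.5],"turn":0},{"fingers":1,"travel":[0,0,0.8],"turn":0},{"fingers":1,"travel":[0,0.3,0.3],"turn":0},{"fingers":1,"travel":[0,0.8,0],"turn":0},{"fingers":1,"travel":[0,1,0],"turn":0},{"fingers":1,"travel":[0,1,0],"turn":0},{"fingers":1,"travel":[-0.3,1,0],"turn":0},{"fingers":1,"travel":[-0.4,1,0],"turn":0},{"fingers":1,"travel":[-0.4,1,-0.5],"turn":0},{"fingers":1,"travel":[-0.4,1,-0.8],"turn":0}]' 120
python3 - <<'E'
from h import *
o,c=snap('top','t20'); i=c['img']; cv2.imwrite('pics/t20z.png',np.hstack([cv2.resize(i[175:275,255:355],None,fx=4,fy=4,interpolation=cv2.INTER_CUBIC),cv2.resize(i[150:300,130:280],None,fx=8/3,fy=8/3)]))
E
```

```text
time_s: 18.5
tool_pos: [0.6195, 0.1979, 0.3152]
eef_rot: [[-0.996, -0.085, 0.005], [-0.085, 0.996, 0.001], [-0.005, 0.0, -1.0]]
wrist_force: [1.4, 0.7, -0.4]
width: 0.102
```

View pics/t20z.png

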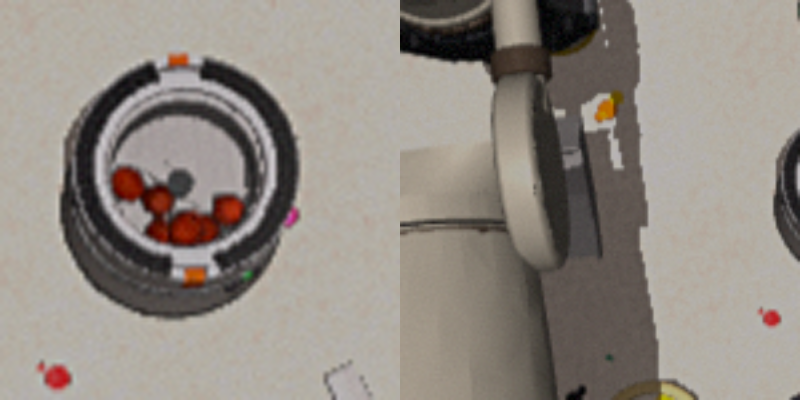

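```bash
python3 -m inch '[{"fingers":1,"travel":[-0.4,0.9,-0.8],"turn":0},{"fingers":1,"travel":[-0.4,0.8,-0.8],"turn":0},{"fingers":1,"travel":[-0.4,0.8,-0.8],"turn":0},{"fingers":1,"travel":[-0.2,0.5,-0.8],"turn":0},{"fingers":1,"travel":[0,0.2,-0.8],"turn":0},{"fingers":1,"travel":[0,0,-0.7],"turn":0},{"fingers":1,"travel":[0,0,0],"turn":0}]' 120
python3 - <<'E'
from h import *
o,c=snap('wrist','w21'); o,c=snap('scene','s21'); print(o['tool_pos']); i=c['img']
a=cv2.imread('pics/w21.png')
cv2.imwrite('pics/l21.png',np.hstack([a[:400,100:480],cv2.resize(i[200:350,280:430],None,fx=8/3,fy=8/3)]))
E
```

```text
time_s: 19.25
tool_pos: [0.5747, 0.2919, 0.1681]
eef_rot: [[-0.996, -0.086, -0.007], [-0.086, 0.996, -0.002], [0.007, -0.001, -1.0]]
wrist_force: [-1.3, -0.6, -0.8]
width: 0.107
[0.57596841 0.29200744 0.1704471 ]
```

View pics/l21.png

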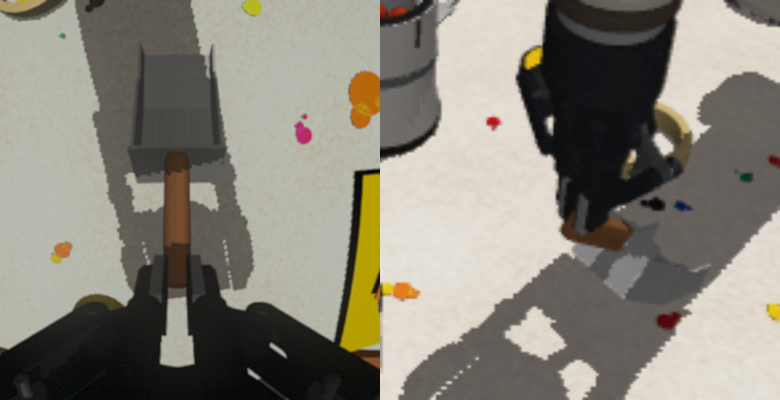

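```bash
python3 -m inch '[{"fingers":1,"travel":[0,0,-0.5],"turn":0},{"fingers":1,"travel":[0,0,-0.4],"turn":0},{"fingers":1,"travel":[0.25,0.02,-0.3],"turn":0},{"fingers":1,"travel":[0.25,0.02,-0.3],"turn":0},{"fingers":1,"travel":[0.25,0.02,-0.3],"turn":0},{"fingers":1,"travel":[0.25,0.02,-0.3],"turn":0},{"fingers":1,"travel":[0.18,0.02,-0.3],"turn":0},{"fingers":1,"travel":[0.18,0.02,-0.3],"turn":0},{"fingers":1,"travel":[0,0,0],"turn":0}]' 25
python3 - <<'E'
from h import *
o,c=snap('wrist','w22'); o,c=snap('scene','s22'); print(o['tool_pos'],o['wrist_force']); i=c['img']
a=cv2.imread('pics/w22.png')
cv2.imwrite('pics/l22.png',np.hstack([a[:400,100:480],cv2.resize(i[200:350,280:430],None,fx=8/3,fy=8/3)]))
E
```

```text
time_s: 20.25
tool_pos: [0.618, 0.2946, 0.0888]
eef_rot: [[-0.996, -0.085, -0.002], [-0.085, 0.996, -0.002], [0.002, -0.002, -1.0]]
wrist_force: [0.8, -1.9, 2.5]
width: 0.104
[0.61770412 0.29471779 0.08953497] [-0.13578267 -0.73560486  1.89280247]
```

View pics/l22.png

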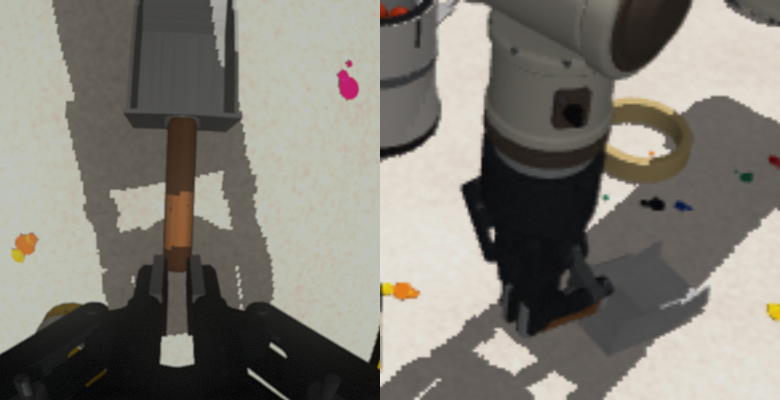

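```bash
python3 -m inch '[{"fingers":1,"travel":[0,0,-0.3],"turn":0},{"fingers":1,"travel":[0,0,-0.3],"turn":0},{"fingers":1,"travel":[0,0,-0.3],"turn":0},{"fingers":1,"travel":[0,0,-0.2],"turn":0},{"fingers":0.8,"travel":[0,0,0],"turn":0},{"fingers":0.6,"travel":[0,0,0],"turn":0},{"fingers":0.4,"travel":[0,0,0],"turn":0},{"fingers":0.3,"travel":[0,0,0.5],"turn":0},{"fingers":0.3,"travel":[0,0,1],"turn":0},{"fingers":0.3,"travel":[0,-0.5,1],"turn":0}]' 25
python3 - <<'E'
from h import *
o,c=snap('wrist','w23'); o,c=snap('scene','s23'); print(o['tool_pos'],o['wrist_force']); i=c['img']
a=cv2.imread('pics/w23.png')
cv2.imwrite('pics/l23.png',np.hstack([a[:400,100:480],cv2.resize(i[200:350,280:430],None,fx=8/3,fy=8/3)]))
E
```

```text
time_s: 21.35
tool_pos: [0.6175, 0.2817, 0.1344]
eef_rot: [[-0.996, -0.087, 0.0], [-0.087, 0.996, 0.001], [-0.0, 0.001, -1.0]]
wrist_force: [1.5, -0.2, -0.4]
width: 0.699
[0.62142549 0.2795878  0.14150892] [3.93910302 0.40562837 3.17739953]
```

View pics/l23.png

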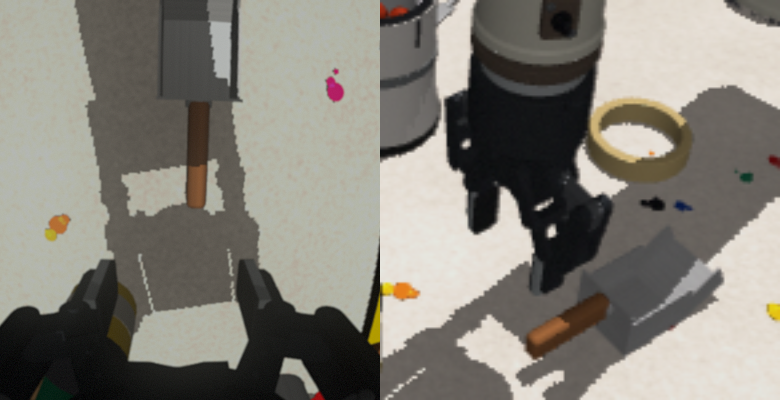

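```bash
python3 -m inch '[{"fingers":0,"travel":[0,-0.4,1],"turn":0.1},{"fingers":0,"travel":[-0.1,-0.8,1],"turn":0.1},{"fingers":0,"travel":[-0.15,-1,1],"turn":0.11},{"fingers":0,"travel":[-0.15,-1,0.7],"turn":0.11},{"fingers":0,"travel":[-0.15,-1,0.2],"turn":0.11},{"fingers":0,"travel":[-0.15,-1,0],"turn":0.11},{"fingers":0,"travel":[-0.15,-1,0],"turn":0.11},{"fingers":0,"travel":[-0.15,-1,0],"turn":0.11},{"fingers":0,"travel":[-0.15,-1,0],"turn":0.11},{"fingers":0,"travel":[-0.15,-1,0],"turn":0.11}]' 80
python3 -m inch '[{"fingers":0,"travel":[-0.15,-1,0],"turn":0.11},{"fingers":0,"travel":[-0.15,-1,0],"turn":0.11},{"fingers":0,"travel":[-0.15,-1,0],"turn":0.11},{"fingers":0,"travel":[-0.15,-1,0],"turn":0.11},{"fingers":0,"travel":[-0.15,-1,0],"turn":0.11},{"fingers":0,"travel":[-0.15,-1,0],"turn":0.11},{"fingers":0,"travel":[-0.15,-1,-0.5],"turn":0.11},{"fingers":0,"travel":[-0.1,-1,-0.8],"turn":0.11},{"fingers":0,"travel":[0,-1,-0.9],"turn":0.11},{"fingers":0,"travel":[0,-0.7,-0.5],"turn":0}]'
python3 - <<'E'
from h import *
o,c=snap('wrist','w24'); print(o['tool_pos'],o['eef_rot'].round(3),o['joint_positions'].round(2))
for n,p in [('m1',(.5823,-.3051,.022)),('m2',(.5008,-.3408,.022)),('knobtop',(.5416,-.323,.054))]: print(n,wproj(o,c,p).round())
o,c=snap('top','t24')
i=c['img']; cv2.imwrite('pics/t24z.png',cv2.resize(i[175:275,255:355],None,fx=4,fy=4,interpolation=cv2.INTER_CUBIC))
E
```

```text
time_s: 22.45
tool_pos: [0.5785, 0.0035, 0.2501]
eef_rot: [[-0.969, -0.245, 0.0], [-0.245, 0.969, 0.0], [-0.0, -0.0, -1.0]]
wrist_force: [-0.3, 0.1, -0.4]
width: 0.999
time_s: 23.45
tool_pos: [0.5432, -0.2876, 0.1666]
eef_rot: [[-0.923, -0.385, -0.002], [-0.385, 0.923, 0.001], [0.001, 0.002, -1.0]]
wrist_force: [-0.2, 1.2, -0.4]
width: 1.004
[ 0.54319227 -0.28758984  0.16662069] [[-0.923 -0.385 -0.002]
 [-0.385  0.923  0.001]
 [ 0.001  0.002 -1.   ]] [-0.68  0.33  1.56 -0.    1.25 -2.65]
m1 [242. 228.]
m2 [237. 128.]
knobtop [235. 190.]
```

View pics/w24.png

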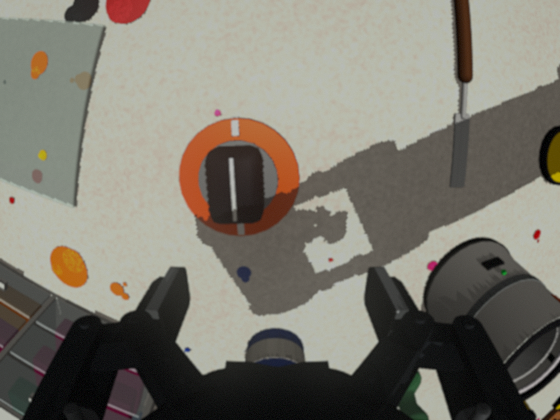

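View pics/t24.png

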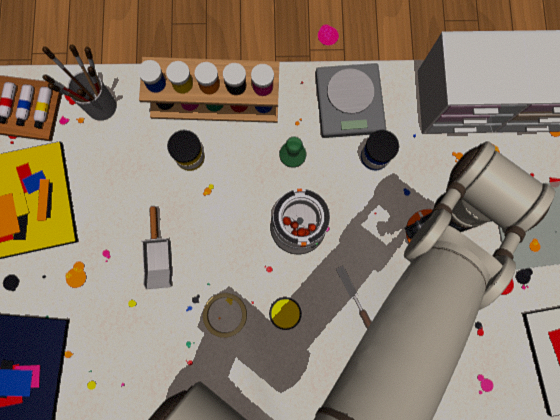

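Run:
```python
from h import *
o=arm.get_obs();c=viewer.capture('wrist')
i=cv2.imread('pics/w24.png'); cv2.imwrite('pics/w24z.png',cv2.resize(i[110:245,170:310],None,fx=5,fy=5,interpolation=cv2.INTER_CUBIC)[:600])
a=wunproj(o,c,(235,127.5),.022);b=wunproj(o,c,(240,230),.022); print(o['tool_pos'],a,b,(a+b)/2,np.arctan2(*(b-a)[[1,0]]))
hsv=cv2.cvtColor(i,cv2.COLOR_BGR2HSV); m=cv2.inRange(hsv,(5,150,100),(20,255,255)); m[:,:170]=0;m[:,310:]=0;m[250:]=0;m[:100]=0
ys,xs=np.nonzero(m); P=cv2.minEnclosingCircle(cv2.convexHull(np.stack([xs,ys],1).astype(np.float32))); print(P, wunproj(o,c,P[0],.022))
print(cv2.fitEllipse(cv2.convexHull(np.stack([xs,ys],1).astype(np.float32))))
```

```text
[ 0.54258517 -0.28787055  0.16593326] [ 0.50027383 -0.34225784  0.022     ] [ 0.58395091 -0.30619048  0.022     ] [ 0.54211237 -0.32422416  0.022     ] 0.4069672627979869
((239.1546173095703, 175.49090576171875), 59.7765007019043) [ 0.53713817 -0.32438176  0.022     ]
((238.13327026367188, 174.8435821533203), (112.4063491821289, 118.40020751953125), 88.5326919555664)
```

View pics/w24z.png

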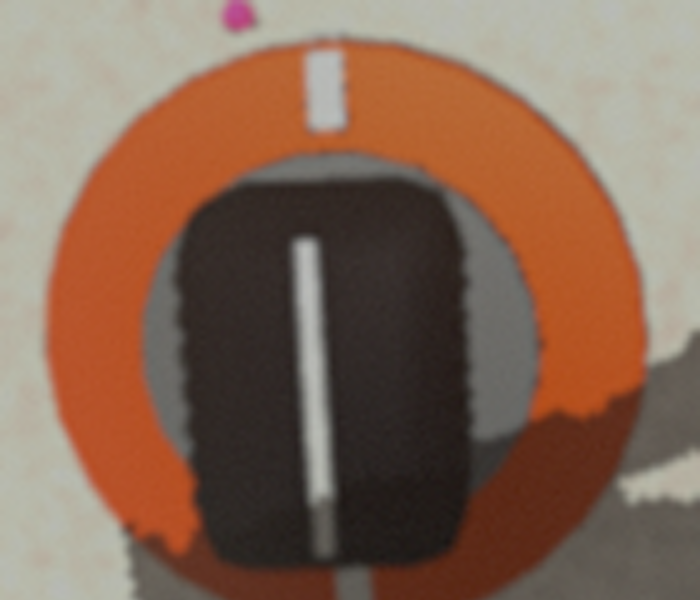

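```bash
python3 -m inch '[{"fingers":0,"travel":[-0.03,-0.6,0],"turn":0.1},{"fingers":0,"travel":[0,-0.6,-0.5],"turn":0},{"fingers":0,"travel":[0,0,-1],"turn":0},{"fingers":0,"travel":[0,0,-1],"turn":0},{"fingers":0,"travel":[0,0,-1],"turn":0},{"fingers":0,"travel":[0,0,-0.5],"turn":0},{"fingers":0,"travel":[0,0,0],"turn":0},{"fingers":1,"travel":[0,0,0],"turn":0},{"fingers":1,"travel":[0,0,0],"turn":0},{"fingers":1,"travel":[0,0,0],"turn":0}]' 80
python3 -m inch '[{"fingers":1,"travel":[0,0,0],"turn":0},{"fingers":1,"travel":[0,0,0.3],"turn":0},{"fingers":1,"travel":[0,0,0.5],"turn":0},{"fingers":1,"travel":[0,0,0],"turn":0}]'
python3 chk.py w25
```

```text
time_s: 24.6
tool_pos: [0.5446, -0.3233, 0.0507]
eef_rot: [[-0.917, -0.399, 0.002], [-0.399, 0.917, -0.002], [-0.001, -0.003, -1.0]]
wrist_force: [-1.9, 4.8, 4.3]
width: 0.517
time_s: 25.0
tool_pos: [0.5449, -0.3237, 0.0758]
eef_rot: [[-0.917, -0.399, 0.004], [-0.399, 0.917, -0.003], [-0.002, -0.004, -1.0]]
wrist_force: [0.4, -0.7, -0.5]
width: 0.493
[ 0.014 -0.063 -0.012]
```

View pics/w25.png

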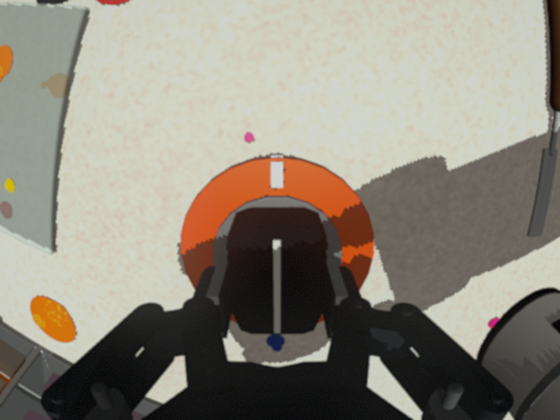

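Run:
```python
from h import *
o=arm.get_obs();c=viewer.capture('wrist');R=o['eef_rot'];p=o['tool_pos']
for off in (0,.0027,.005):
  for h in (.045,.049,.053):
    f=lambda x,y,z: wproj(o,c,p+R@np.array([x+off,y,h-z])).round(1).tolist()
    print(off,h,'mark',f(.045,0,.022),'edge',f(.053,0,.022),'sideL',f(0.0,-.053,.022),f(0.0,.053,.022),'knobfront',f(.031,0,.054))
i=cv2.imread('pics/w25.png'); cv2.imwrite('pics/w25z.png',cv2.resize(i[145:345,170:390],None,fx=3.5,fy=3.5)[:600])
```

```text
0 0.045 mark [277.4, 181.9] edge [277.4, 165.1] sideL [177.9, 264.7] [376.7, 264.6] knobfront [277.6, 238.2]
0 0.049 mark [277.4, 179.8] edge [277.4, 163.4] sideL [179.9, 261.1] [374.7, 261.0] knobfront [277.6, 234.0]
0 0.053 mark [277.4, 177.7] edge [277.4, 161.7] sideL [181.7, 257.7] [372.8, 257.6] knobfront [277.5, 230.0]
0.0027 0.045 mark [277.4, 176.3] edge [277.4, 159.4] sideL [177.3, 260.3] [377.4, 260.2] knobfront [277.6, 231.8]
0.0027 0.049 mark [277.4, 174.3] edge [277.4, 157.8] sideL [179.2, 256.8] [375.4, 256.7] knobfront [277.6, 227.8]
0.0027 0.053 mark [277.4, 172.4] edge [277.4, 156.3] sideL [181.1, 253.4] [373.4, 253.3] knobfront [277.5, 224.0]
0.005 0.045 mark [277.4, 171.5] edge [277.4, 154.5] sideL [176.7, 256.5] [377.9, 256.3] knobfront [277.6, 226.3]
0.005 0.049 mark [277.4, 169.6] edge [277.4, 153.0] sideL [178.7, 253.0] [375.9, 252.9] knobfront [277.6, 222.4]
0.005 0.053 mark [277.4, 167.8] edge [277.4, 151.6] sideL [180.6, 249.7] [373.9, 249.6] knobfront [277.5, 218.7]
```

View pics/w25z.png

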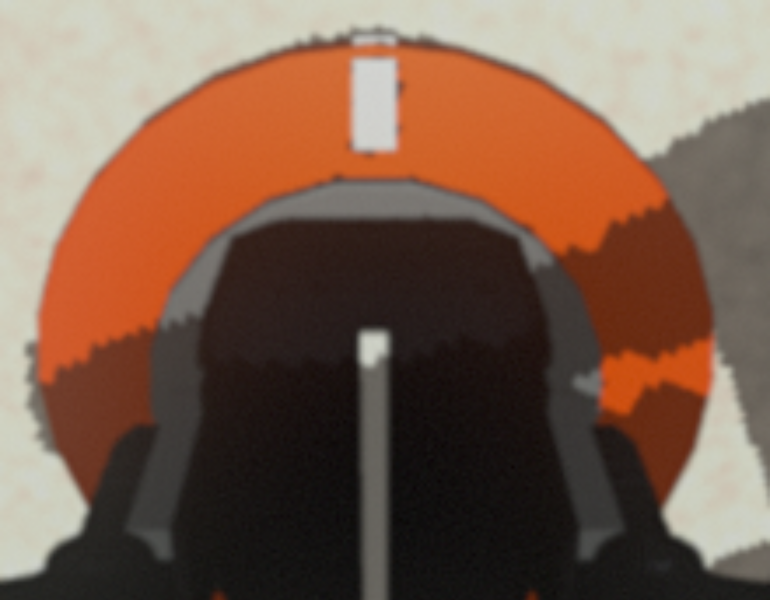

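```bash
python3 -m inch '[{"fingers":1,"travel":[0,0,0.5],"turn":0},{"fingers":1,"travel":[0,0,0.9],"turn":0},{"fingers":1,"travel":[0,0.3,0.9],"turn":-0.2},{"fingers":1,"travel":[0.2,0.6,0.9],"turn":-0.2},{"fingers":1,"travel":[0.4,0.9,0.9],"turn":-0.2},{"fingers":1,"travel":[0.4,0.9,0.9],"turn":-0.2},{"fingers":1,"travel":[0.4,0.9,0.9],"turn":-0.2},{"fingers":1,"travel":[0.4,0.9,0.9],"turn":-0.2},{"fingers":1,"travel":[0.4,0.9,0.5],"turn":-0.2},{"fingers":1,"travel":[0.4,0.9,0.2],"turn":-0.2}]'
python3 -m inch '[{"fingers":1,"travel":[0.4,0.9,0],"turn":-0.2},{"fingers":1,"travel":[0.4,0.9,0],"turn":-0.2},{"fingers":1,"travel":[0.4,0.9,0],"turn":-0.2},{"fingers":1,"travel":[0.4,0.5,0],"turn":-0.2},{"fingers":1,"travel":[0.3,0.2,0],"turn":0},{"fingers":1,"travel":[0,0,0],"turn":0}]'
python3 - <<'E'
from h import *
o,c=snap('wrist','w26'); print(o['tool_pos'].round(4),o['eef_rot'].round(3).tolist())
for p in [(.6143,-.0252,.15),(.5053,-.0305,.15)]: print(wproj(o,c,p))
import pickle; pickle.dump((o,c),open('w26.pkl','wb'))
E
```

```text
time_s: 26.1
tool_pos: [0.6225, -0.1326, 0.3012]
eef_rot: [[-0.986, -0.169, 0.004], [-0.169, 0.986, -0.002], [-0.004, -0.002, -1.0]]
wrist_force: [0.6, -0.3, -2.7]
width: 0.499
time_s: 26.7
tool_pos: [0.6788, -0.0303, 0.2978]
eef_rot: [[-0.999, -0.052, -0.0], [-0.052, 0.999, 0.0], [0.0, 0.0, -1.0]]
wrist_force: [-0.7, -0.1, -1.5]
width: 0.498
[ 0.6788 -0.0303  0.2978] [[-0.999, -0.052, -0.0], [-0.052, 0.999, 0.0], [0.0, 0.0, -1.0]]
[287.25402595 121.09356684]
[287.84283787  -5.90570032]
```

View pics/w26.png

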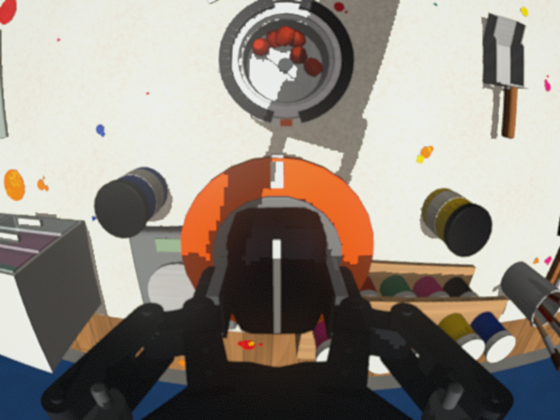

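Run:
```python
from h import *
import pickle
o,c=pickle.load(open('w26.pkl','rb')); i=c['img'].copy()
big=cv2.resize(i[0:140,200:380],None,fx=4,fy=4,interpolation=cv2.INTER_CUBIC)
for r in (.046,.056):
    for a in np.arange(0,360,4):
        a=np.radians(a); p=wproj(o,c,(.5597+r*np.cos(a),-.0279+r*np.sin(a),.15))
        q=(int((p[0]-200+.5)*4-.5),int((p[1]+.5)*4-.5))
        cv2.circle(big,q,1,(255,255,0),-1)
cv2.imwrite('pics/w26z.png',big)
```

```text
(no output)
```

View pics/w26z.png

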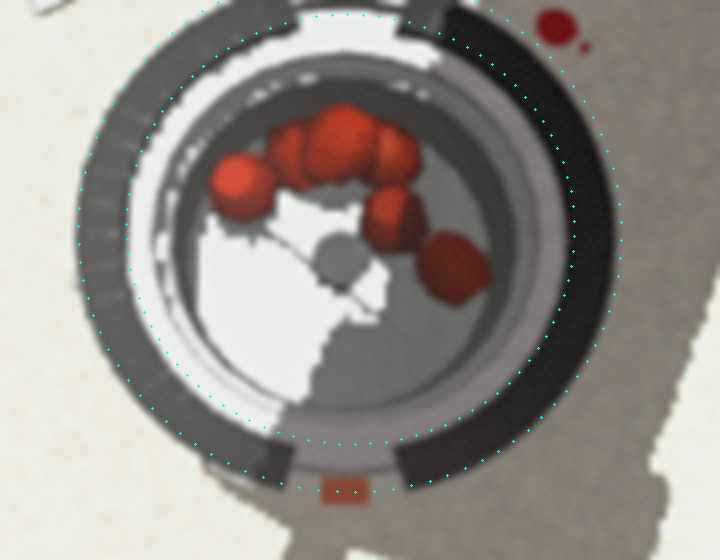

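```bash
python3 -m inch '[{"fingers":1,"travel":[-0.5,0.02,0],"turn":0},{"fingers":1,"travel":[-0.8,0.02,0],"turn":0},{"fingers":1,"travel":[-0.8,0.02,-0.3],"turn":0},{"fingers":1,"travel":[-0.8,0.02,-0.5],"turn":0},{"fingers":1,"travel":[-0.6,0,-0.6],"turn":0},{"fingers":1,"travel":[-0.4,0,-0.6],"turn":-0.02},{"fingers":1,"travel":[0,0,-0.6],"turn":0},{"fingers":1,"travel":[0,0,0],"turn":0},{"fingers":1,"travel":[0,0,0],"turn":0}]'
python3 look.py l27; python3 chk.py w27
```

```text
time_s: 27.65
tool_pos: [0.5613, -0.0296, 0.2203]
eef_rot: [[-0.999, -0.047, 0.0], [-0.047, 0.999, -0.0], [-0.0, -0.0, -1.0]]
wrist_force: [0.6, -0.2, -1.3]
width: 0.496
[ 0.5613 -0.0296  0.2203] 0.4962970382420864
[ 0.009 -0.02  -0.009]
```

View pics/l27.png

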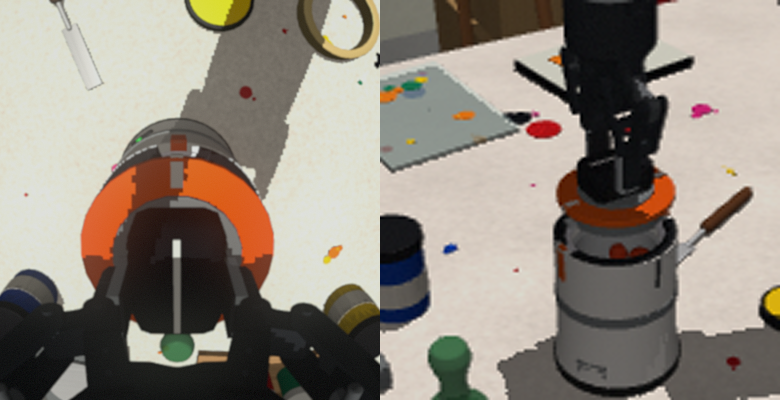

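```bash
python3 -m inch '[{"fingers":1,"travel":[0.02,0.06,-0.1],"turn":0},{"fingers":1,"travel":[0,0,-0.2],"turn":0},{"fingers":1,"travel":[0,0,-0.2],"turn":0},{"fingers":1,"travel":[0,0,-0.2],"turn":0},{"fingers":1,"travel":[0,0,-0.14],"turn":0},{"fingers":1,"travel":[0,0,0],"turn":0}]'
python3 look.py l28
```

```text
time_s: 28.4
tool_pos: [0.5621, -0.0274, 0.1943]
eef_rot: [[-0.999, -0.048, -0.0], [-0.048, 0.999, -0.0], [0.0, -0.0, -1.0]]
wrist_force: [-1.7, -0.9, 2.5]
width: 0.497
[ 0.5621 -0.0274  0.1943] 0.4974422865322377
```

View pics/l28.png

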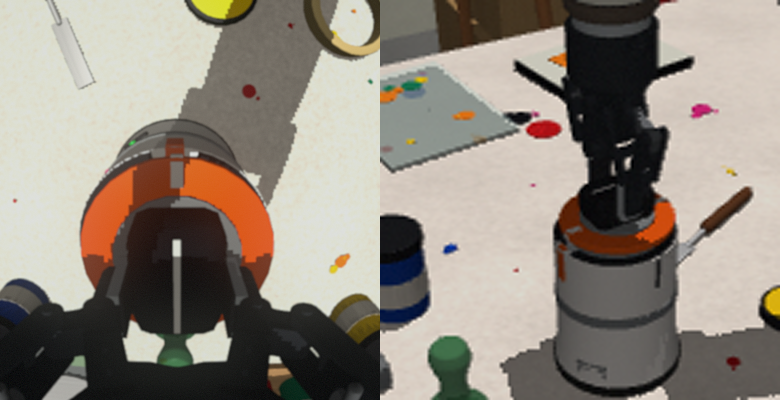

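```bash
python3 -m inch '[{"fingers":1,"travel":[0,0,-0.1],"turn":0},{"fingers":1,"travel":[0,0,-0.1],"turn":0},{"fingers":1,"travel":[0,0,-0.1],"turn":0},{"fingers":1,"travel":[0,0,0],"turn":0}]' 100
python3 -m inch '[{"fingers":1,"travel":[0,0,-0.1],"turn":0},{"fingers":1,"travel":[0,0,0],"turn":0}]'
```

```text
time_s: 28.9
tool_pos: [0.5625, -0.0274, 0.1866]
eef_rot: [[-0.999, -0.048, 0.001], [-0.048, 0.999, -0.0], [-0.001, -0.0, -1.0]]
wrist_force: [-3.2, 0.8, 8.4]
width: 0.495
time_s: 29.1
tool_pos: [0.5626, -0.0274, 0.1861]
eef_rot: [[-0.999, -0.048, 0.001], [-0.048, 0.999, -0.001], [-0.001, -0.001, -1.0]]
wrist_force: [-9.7, 2.6, 21.0]
width: 0.492
```

```bash
python3 -m inch '[{"fingers":1,"travel":[-0.03,0,0],"turn":0},{"fingers":1,"travel":[0,-0.01,0],"turn":-0.3},{"fingers":1,"travel":[0,-0.01,0],"turn":-0.6},{"fingers":1,"travel":[0,-0.01,0],"turn":-0.6},{"fingers":1,"travel":[0,0,0],"turn":0}]'; python3 look.py l29
```

```text
time_s: 29.6
tool_pos: [0.5639, -0.0293, 0.1862]
eef_rot: [[-0.984, 0.178, 0.008], [0.178, 0.984, -0.003], [-0.008, -0.001, -1.0]]
wrist_force: [0.0, -1.7, 13.6]
width: 0.492
[ 0.5639 -0.0293  0.1862] 0.4917658571774009
```

View pics/l29.png

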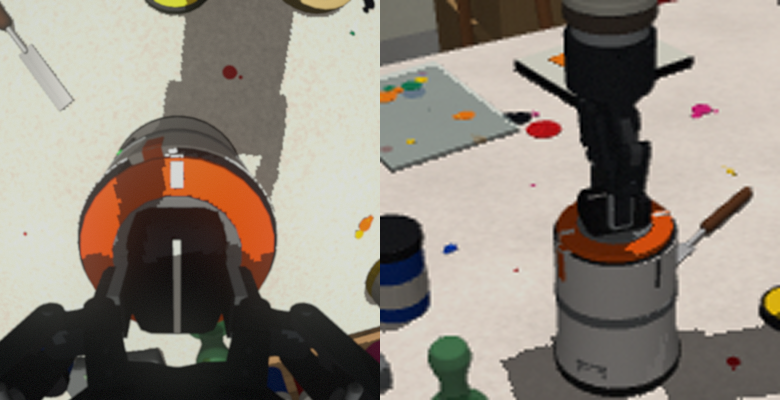

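```bash
python3 -m inch '[{"fingers":1,"travel":[-0.01,0,0],"turn":-0.7},{"fingers":1,"travel":[-0.01,0,0],"turn":-0.7},{"fingers":1,"travel":[-0.01,0,0],"turn":-0.7},{"fingers":1,"travel":[-0.01,0,0],"turn":-0.7},{"fingers":1,"travel":[-0.01,0,0],"turn":-0.7},{"fingers":1,"travel":[-0.01,0,0],"turn":-0.7},{"fingers":1,"travel":[-0.01,0,0],"turn":-0.7},{"fingers":1,"travel":[-0.01,0,0],"turn":-0.7},{"fingers":1,"travel":[-0.01,0,0],"turn":-0.7},{"fingers":1,"travel":[0,0,0],"turn":0}]'; python3 look.py l30
```

```text
time_s: 30.7
tool_pos: [0.5611, -0.0301, 0.1864]
eef_rot: [[-0.432, 0.902, 0.007], [0.902, 0.432, -0.004], [-0.007, 0.005, -1.0]]
wrist_force: [-0.1, -2.1, 15.2]
width: 0.493
[ 0.5611 -0.0301  0.1864] 0.49286637858214805
```

View pics/l30.png

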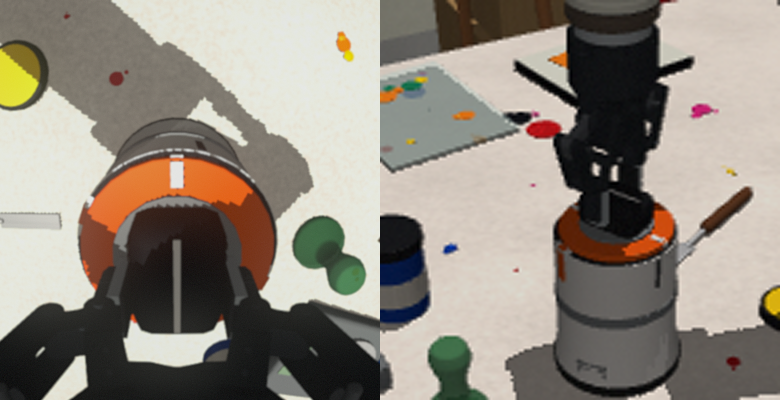

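```bash
python3 -m inch '[{"fingers":1,"travel":[-0.01,0,0],"turn":-0.5},{"fingers":1,"travel":[-0.01,0,0],"turn":-0.5},{"fingers":1,"travel":[0,0,0],"turn":-0.4},{"fingers":1,"travel":[0,0,0],"turn":-0.2},{"fingers":1,"travel":[0,0,0],"turn":0}]'; python3 -c "
from h import *
o=arm.get_obs();R=o['eef_rot'];print(o['wrist_torque'],np.arctan2(-R[1,0],-R[0,0])-.047,o['joint_positions'])"
```

```text
time_s: 31.3
tool_pos: [0.5607, -0.0304, 0.1865]
eef_rot: [[-0.207, 0.978, 0.008], [0.978, 0.207, -0.005], [-0.006, 0.006, -1.0]]
wrist_force: [0.4, -5.2, 15.8]
width: 0.495
[-0.72825375  0.56609598  0.30620043] -1.409138320641458 [-0.26783759  0.17460093  1.70870243 -0.00295347  1.24957465 -0.47559627]
```

```bash
python3 -m inch '[{"fingers":1,"travel":[0,0,-0.05],"turn":-0.05},{"fingers":1,"travel":[0,0,0],"turn":0},{"fingers":1,"travel":[0,0,0],"turn":0},{"fingers":1,"travel":[0,0,0],"turn":0},{"fingers":1,"travel":[0,0,0],"turn":0},{"fingers":1,"travel":[0,0,0],"turn":0}]'; python3 look.py l31
python3 - <<'E'
from h import *
o,c=snap('top','t31'); o,c=snap('scene','s31'); i=c['img']
cv2.imwrite('pics/s31z.png',cv2.resize(i[150:340,170:420],None,fx=3,fy=3,interpolation=cv2.INTER_CUBIC))
E
```

```text
time_s: 31.9
tool_pos: [0.5608, -0.0304, 0.1864]
eef_rot: [[-0.201, 0.979, 0.008], [0.979, 0.201, -0.006], [-0.007, 0.007, -1.0]]
wrist_force: [-2.0, -4.6, 22.2]
width: 0.491
[ 0.5608 -0.0304  0.1864] 0.4908204959709125
```

View pics/s31z.png

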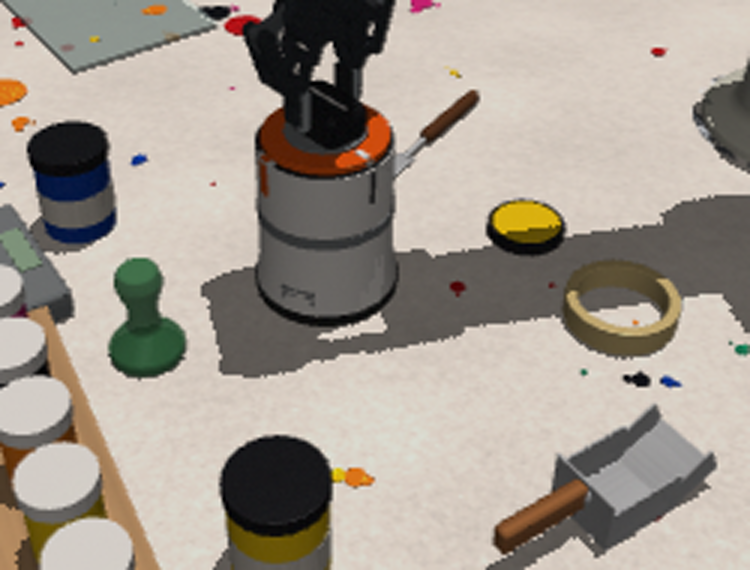

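View pics/t31.png

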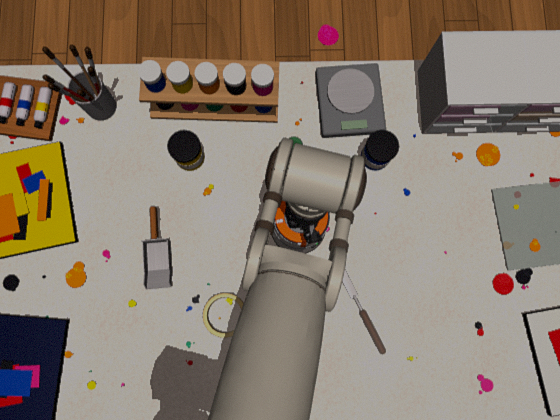

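View pics/l31.png

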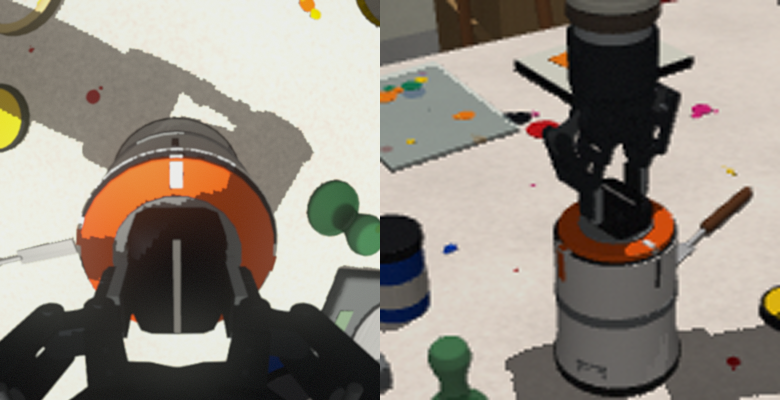

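```bash
python3 -c "
from cell import job
print(job.job_done())"
```

```text
the job is handed in; nothing more can be done
None
```

The job is handed in, and every check I could make showed the task complete. No verdict was reported; the clock stood at about 32 s of the 72 s allowed.

- **Pouring:** The arm cannot tilt its tool. I gripped the scoop by the end of its handle and, over the mill, eased the grip so the scoop pivoted mouth down in small steps, resting on the mill's rim. The tilt reached about 40 deg by estimate from the pictures, less than the 55 to 75 deg given. The scoop was still empty afterwards, and six lumps show in the bowl in both the top and wrist pictures.
- **Dropped scoop:** Before that, while testing how loose the grip could be, the scoop once fell about 2 cm flat onto the bench. No lumps were lost, and I gripped it again.
- **Scoop:** It was set down empty, level and let go, close to where it started.
- **Lid:** The lugs went into the slots and the brim came down onto the collar. The lid turned about 1.41 rad clockwise, measured at the tool, until it met the stop. Its white mark lines up with the dark stop bar.
- **Final hold:** The wrist reads about 22 N on the push down, against about 10 N for the spring. From the grip height, the underside is at about 135.5 mm, and the lid is within about 1 mm of the mill's axis. The grip is set to 100 N.

The lid's seat reading and the finger contact force could not be read directly; I inferred both from the push, the height and the grip. The other things on the bench look unmoved in the last pictures. None of the checks failed or disagreed with one another.

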